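# Fetch the check weight from behind the inhalers for the balance check

## Task

The balance is due its check, but the steel weight is hemmed in by three inhalers. First stand all three inhalers on the dark grey side mat without shifting the weight, then set the weight upright in the ring at the centre of the balance pan, and only then put each inhaler back on the pad of its own colour, centred and lined up as it stood. Keep the inhalers upright throughout and leave the weight on the pan.

Things in the scene. Friction and masses are not known exactly. Their poses are not given: they have to be found in the camera images.
- inhaler_blue: Loose blue inhaler, 60 g, starting upright on the blue pad, x within 0.1 rad of the pad's. Upright tube 26 (x) by 30 (y) mm, 86 high; metal canister, diameter 22, on top to 104 mm. At its foot a mouthpiece, 28 wide, 22 high, reaches 45 mm from the tube axis along -x. Origin: tube axis at the underside, z up. Grip the tube across y, about 70 mm up.
- pad_blue: Fixed blue pad, 76 (x) by 50 (y) mm, home of the blue inhaler, showing 9 mm round it. Origin: on its top face (8 mm above the table) where the tube axis belongs; it runs from -54 to +22 mm along x, the -x part for the mouthpiece. The three pads lie left, in front and right of the weight, 52 mm off, colours shuffled, on a white plate 185 by 180 mm.
- inhaler_green: Loose green inhaler, 60 g, starting upright on the green pad, x within 0.1 rad of the pad's. Upright tube 26 (x) by 30 (y) mm, 86 high; metal canister, diameter 22, on top to 104 mm. At its foot a mouthpiece, 28 wide, 22 high, reaches 45 mm from the tube axis along -x. Origin: tube axis at the underside, z up. Grip the tube across y, about 70 mm up.
- pad_green: Fixed green pad, 76 (x) by 50 (y) mm, home of the green inhaler, showing 9 mm round it. Origin: on its top face (8 mm above the table) where the tube axis belongs; it runs from -54 to +22 mm along x, the -x part for the mouthpiece. The three pads lie left, in front and right of the weight, 52 mm off, colours shuffled, on a white plate 185 by 180 mm.
- inhaler_orange: Loose orange inhaler, 60 g, starting upright on the orange pad, x within 0.1 rad of the pad's. Upright tube 26 (x) by 30 (y) mm, 86 high; metal canister, diameter 22, on top to 104 mm. At its foot a mouthpiece, 28 wide, 22 high, reaches 45 mm from the tube axis along -x. Origin: tube axis at the underside, z up. Grip the tube across y, about 70 mm up.
- pad_orange: Fixed orange pad, 76 (x) by 50 (y) mm, home of the orange inhaler, showing 9 mm round it. Origin: on its top face (8 mm above the table) where the tube axis belongs; it runs from -54 to +22 mm along x, the -x part for the mouthpiece. The three pads lie left, in front and right of the weight, 52 mm off, colours shuffled, on a white plate 185 by 180 mm.
- weight: Loose steel check weight, 0.2 kg: disc 40 mm in diameter, 22 high, with a knob 16 mm in diameter up to 38 mm. Amid the inhalers, too close to reach down to until they are gone; its foot 6 mm above the table. Grip the disc by its sides, closing along the pads' y: a clear strip 30 mm high stands 60 mm behind it (pads' +x). Origin: centre of underside, z up.
- mat: Fixed dark grey rubber mat, 130 (x) by 240 (y) mm, 3 mm thick, left or right of the inhalers: the side area, with room for three inhalers side by side, 75 mm apart along its y. Origin: centre of its top face, 3 mm above the table.
- balance: Fixed white laboratory balance, on the other side: a fixed round steel pan 112 mm in diameter with a black ring, diameter 54 mm, marking its centre. Origin: centre of the pan's top face, 60 mm above the table, z up. The housing, 165 mm wide, runs from -130 (display) to +70 mm along x, its top 14 mm below the pan's.

How it is judged (in metres and radians):
On the way, in this order (a step that is already met when the one before it is completed fails the run):
1. all three inhalers stand released on the mat, the weight still in its place (x of inhaler_blue in the frame of mat between -0.065 and 0.065 m and y of inhaler_blue in the frame of mat between -0.12 and 0.12 m and z of each of inhaler_blue, inhaler_green, inhaler_orange in the frame of mat below 0.006 m and angle between each of inhaler_blue, inhaler_green, inhaler_orange's own z axis and vertical below 0.12 rad and linear speed of each of inhaler_blue, inhaler_green, inhaler_orange below 0.02 m/s and contact force between the fingers and inhaler_blue below 0.1 N and x of inhaler_green in the frame of mat between -0.065 and 0.065 m and y of inhaler_green in the frame of mat between -0.12 and 0.12 m and contact force between the fingers and inhaler_green below 0.1 N and x of inhaler_orange in the frame of mat between -0.065 and 0.065 m and y of inhaler_orange in the frame of mat between -0.12 and 0.12 m and contact force between the fingers and inhaler_orange below 0.1 N and distance of weight from where it was at the start of the episode below 0.02 m), for 0.2 s.
2. the weight stands released at the centre of the pan, the inhalers still on the mat (horizontal distance between weight and balance below 0.013 m and z of weight in the frame of balance between -0.006 and 0.006 m and angle between each of weight, inhaler_blue, inhaler_green, inhaler_orange's own z axis and vertical below 0.12 rad and linear speed of each of weight, inhaler_blue, inhaler_green, inhaler_orange below 0.02 m/s and contact force between the fingers and weight below 0.1 N and x of inhaler_blue in the frame of mat between -0.065 and 0.065 m and y of inhaler_blue in the frame of mat between -0.12 and 0.12 m and z of each of inhaler_blue, inhaler_green, inhaler_orange in the frame of mat below 0.006 m and contact force between the fingers and inhaler_blue below 0.1 N and x of inhaler_green in the frame of mat between -0.065 and 0.065 m and y of inhaler_green in the frame of mat between -0.12 and 0.12 m and contact force between the fingers and inhaler_green below 0.1 N and x of inhaler_orange in the frame of mat between -0.065 and 0.065 m and y of inhaler_orange in the frame of mat between -0.12 and 0.12 m and contact force between the fingers and inhaler_orange below 0.1 N), for 0.2 s.
3. each inhaler stands released on the pad of its own colour (horizontal distance between inhaler_blue and pad_blue below 0.012 m and z of inhaler_blue in the frame of pad_blue below 0.006 m and angle between each of inhaler_blue, inhaler_green, inhaler_orange's own z axis and vertical below 0.12 rad and angle between the x axis of inhaler_blue and the x axis of pad_blue, either way round below 0.35 rad and linear speed of each of inhaler_blue, inhaler_green, inhaler_orange below 0.02 m/s and contact force between the fingers and inhaler_blue below 0.1 N and horizontal distance between inhaler_green and pad_green below 0.012 m and z of inhaler_green in the frame of pad_green below 0.006 m and angle between the x axis of inhaler_green and the x axis of pad_green, either way round below 0.35 rad and contact force between the fingers and inhaler_green below 0.1 N and horizontal distance between inhaler_orange and pad_orange below 0.012 m and z of inhaler_orange in the frame of pad_orange below 0.006 m and angle between the x axis of inhaler_orange and the x axis of pad_orange, either way round below 0.35 rad and contact force between the fingers and inhaler_orange below 0.1 N), for 0.2 s.
At the end, for the whole second after the job is handed in: The weight stands upright on the balance pan within 13 mm of its centre; each inhaler stands upright on the pad of its own colour, its origin within 12 mm of the pad's and its long axis within 0.35 rad of the pad's; all released and at rest (all of step 3 and horizontal distance between weight and balance below 0.013 m and z of weight in the frame of balance between -0.006 and 0.006 m and angle between weight's own z axis and vertical below 0.12 rad and linear speed of weight below 0.02 m/s and contact force between the fingers and weight below 0.1 N); the robot touches nothing.
It fails at once if the blue inhaler is tipped by more than 0.6 rad (angle between inhaler_blue's own z axis and vertical above 0.6 rad).
It fails at once if the green inhaler is tipped by more than 0.6 rad (angle between inhaler_green's own z axis and vertical above 0.6 rad).
It fails at once if the orange inhaler is tipped by more than 0.6 rad (angle between inhaler_orange's own z axis and vertical above 0.6 rad).
It also fails if it takes over 147 s, if anything falls off the work surface, if the arm or the gripper's body presses on something with over 40 N, if the wrist force passes 120 N, or if a joint passes its speed limit or range.

## Robot

A 7-joint arm with a two-finger parallel gripper is mounted at the origin on the work surface. World frame = base frame: x ahead of the robot, y to its left, z up, the work surface at z = 0. Lengths are in mm, angles in rad, forces in N, time in s.
With the tool pointing down it reaches from about 400 to 875 mm from the base axis. Payload 4.4 kg.
Tool frame: the origin (TCP) lies at the very end of the fingers, on their centre line; the grasp point (between the pads) lies 19 mm behind it; z points along the fingers, y is the direction in which the jaws open and shut (so a half turn about z gives the same grasp; the last joint's range is limited). The gripper opens to 85 mm and grips with 20 to 120 N. Pads are 22 mm wide; open, the fingers measure 114 mm over their backs; the gripper's body (76 mm by 85 mm) begins 54 mm behind the grasp point. The pads swing forward as they close: fully open they stand 13 mm farther back than shut.
Start: joints at [-1.293, 0.628, 0.038, 1.517, -0.027, 0.996, -0.02], TCP at [219.07, 611.985, 231.313] pointing down, gripper open.
Joint ranges: [-3.06, 3.06], [-0.37, 2.12], [-1.25, 1.32], [0.18, 2.47], [-1.1, 4.24], [0.23, 1.98], [-2.94, 2.94]. Speed limits (rad/s): [2.57, 2.57, 3.14, 3.14, 3.14, 3.14, 3.14].

## Interface

Orientations are given as [roll, pitch, yaw] about the fixed x, y, z axes, in that order (R = Rz(yaw) Ry(pitch) Rx(roll)).
In Python, from cell import ctrl gives the robot as it stands.
- The arm moves only by the shell command python3 -m crank 'ROWS' [OPENING]. ROWS is JSON, a list that holds one entry, the list of rows, each a list of 6 numbers: the shift along the tool's x, y, z in units of 30 mm (1.0 is 30 mm), then the turn, a rotation vector about the tool's x, y, z in units of 6 degrees (1.0 is 6 degrees). In form: [[[tx, ty, tz, rx, ry, rz], ...]]. A call has 1 to 12 rows; each row shifts and turns the pose as measured when the row begins, along the tool's axes as they then stand; what a row does not reach is not made up. A row lasts 1/12 s, in which the tool goes at most 41.7 mm and 7.16 degrees, less where a joint would pass 70% of its speed; a pose out of reach is approached as far as the arm can. A call is refused whole if a number of a shift passes 1 or a number of a turn 1, either way. A call with a gripper value outside its range is refused whole. OPENING is the gripper command: -1 is fully open, 1 is shut, values between are in proportion, set as the call begins (- or left out, the last holds). The fingers move at their own pace and stop on an object; the grip force is fixed at half the most. Time passes only in rows, so rows that do not move let the fingers close. It gives the time, the measured TCP pose, the force and the opening at its end, in the units of the state.
- ctrl.read_state(): the state, without advancing time (a new reading comes with each control period).
- ctrl.get_image(name): name is "scene" or "top" or "wrist"; returns a dict with "color" (420x560x3 uint8, red, green, blue), "depth" (420x560 float32, mm along the optical axis (not along the pixel's ray), 0 where there is no reading), "camera_matrix" (3x3 intrinsics, pixels), "k1" (the pictures are not rectified: a ray, as slopes to the right and down, at radius r is drawn at 1 + k1 r^2 times it, then the intrinsics apply), "R" (3x3) and "t" (3): a world point X has camera coordinates R X + t. Camera axes: x right, y down, z forward; pixel columns grow to the right and rows downward; lengths in mm; the calibration is good to about 2 mm. A picture is of the moment at which its call begins.
- ctrl.finish_job(): hands the job in, once; it reports no verdict.
Trained networks look in a picture, given as the dict that the camera call returned (one of the last four; its "shot" number tells which), for a name from the list of things; names that differ only in an ending like _2 or _b are one class to them, and where a whole thing is asked for, a point or a joint stands for the part that bears it (a point fixed in the world has none). Each returns a list of dicts, best first, with "conf" (0 to 1); they miss things now and then, are a little off and sometimes report something else, mostly with a low value. They report only what shows in the picture. A call takes as long as a camera call.
- ctrl.search_frame(query, picture): "extent" ([centre column, centre row, width, height] in pixels, round what is visible of it).
The state is a dict: "clock": time; "qpos": joint angles; "qd": joint speeds; "tau": joint torques, N m; "eef_pos": TCP position; "tool_rot": TCP orientation; "force": force on the tool from outside, world axes, zero at the start; "torque": the same for the moment, N m; "width": finger opening in mm.
Only numpy, scipy, OpenCV 4.12 (cv2) and the standard library are available. Lean on these libraries where they do the work, as an engineer would, in place of code of your own. Each camera call takes 0.05 s, during which the arm holds its last target. There are 200 camera calls.

## Working session

There is one attempt and no reset: what is moved stays moved. The work goes in short steps, Python scripts to look and compute and a shell command to move; the robot and the scene stay as the last step left them, time stands still between calls to the robot, and variables do not carry over. Pictures are saved under pics/ and viewed, about 12 in all and at most 16, crops included, and the job is handed in when it is done.

```bash
mkdir -p pics; ls; python3 - <<'E'
from cell import ctrl
import cv2,numpy as np
s=ctrl.read_state(); print({k:np.round(v,3).tolist() for k,v in s.items()})
ims=[]
for n in ["top","scene"]:
    p=ctrl.get_image(n); cv2.imwrite(f"pics/{n}0.png",p["color"][...,::-1])
    np.savez(f"{n}0.npz",**{k:v for k,v in p.items() if isinstance(v,np.ndarray) or np.isscalar(v)})
    print(n,p["camera_matrix"],p["k1"],p["R"],p["t"])
    for q in ["inhaler_blue","inhaler_green","inhaler_orange","pad_blue","pad_green","pad_orange","weight","mat","balance"]:
        print(q,[(np.round(d["extent"]).tolist(),round(d["conf"],2)) for d in ctrl.search_frame(q,p)[:2]])
E
```

```text
pics
{'clock': 0.0, 'qpos': [-1.293, 0.629, 0.038, 1.518, -0.027, 0.996, -0.02], 'qd': [-0.001, -0.0, 0.003, -0.001, -0.0, -0.001, -0.0], 'tau': [-0.0, -56.339, 1.226, -19.344, 0.011, 0.01, 0.0], 'eef_pos': [218.838, 611.391, 230.385], 'tool_rot': [-3.14, 0.0, 2.798], 'force': [0.09, -0.578, 0.111], 'torque': [0.01, -0.015, -0.03], 'width': 85.342}
top [[508.99216356   0.         284.86234168]
 [  0.         508.99216356 200.4917674 ]
 [  0.           0.           1.        ]] -0.027553089903556094 [[-5.85323119e-04 -9.99980245e-01  6.25829273e-03]
 [-9.89177884e-01 -3.39239832e-04 -1.46720816e-01]
 [ 1.46720041e-01 -6.27644385e-03 -9.89158145e-01]] [  -4.25790038  549.46471081 1070.34933779]
inhaler_blue [([300.0, 200.0, 21.0, 38.0], 0.66)]
inhaler_green [([269.0, 219.0, 21.0, 34.0], 0.68)]
inhaler_orange [([255.0, 184.0, 13.0, 35.0], 0.7)]
pad_blue [([298.0, 205.0, 28.0, 33.0], 0.76)]
pad_green [([269.0, 222.0, 29.0, 29.0], 0.72)]
pad_orange [([256.0, 195.0, 27.0, 32.0], 0.82)]
weight [([281.0, 189.0, 16.0, 18.0], 0.61), ([272.0, 217.0, 23.0, 32.0], 0.44)]
mat [([415.0, 227.0, 117.0, 75.0], 0.97)]
balance [([138.0, 223.0, 95.0, 104.0], 0.68)]
scene [[539.99951217   0.         283.96209907]
 [  0.         539.99951217 211.6910814 ]
 [  0.           0.           1.        ]] -0.1321897613753793 [[-0.07450185  0.99719649 -0.0069744 ]
 [ 0.64211796  0.04262011 -0.76542018]
 [-0.76297707 -0.0615036  -0.64349305]] [  14.59030467 -296.56608469 1529.83889923]
inhaler_blue [([252.0, 220.0, 26.0, 50.0], 0.62)]
inhaler_green [([283.0, 210.0, 19.0, 46.0], 0.81)]
inhaler_orange [([300.0, 231.0, 23.0, 53.0], 0.69)]
pad_blue [([252.0, 238.0, 33.0, 23.0], 0.67)]
pad_green [([278.0, 232.0, 24.0, 13.0], 0.61)]
pad_orange [([136.0, 219.0, 110.0, 48.0], 0.65)]
weight [([276.0, 242.0, 17.0, 21.0], 0.86)]
mat [([135.0, 218.0, 113.0, 46.0], 0.92)]
balance [([424.0, 224.0, 87.0, 86.0], 0.88)]
```

```bash
python3 - <<'E'
import cv2
a=cv2.imread("pics/top0.png")
cv2.imwrite("pics/v1.png",cv2.resize(a[140:280,80:480],None,fx=2,fy=2,interpolation=cv2.INTER_CUBIC))
E
cat > h.py <<'E'
import numpy as np,cv2
from cell import ctrl
from scipy.spatial.transform import Rotation as Rt
def ray(p,u,v):
    K=p["camera_matrix"];u=np.atleast_1d(u).astype(float);v=np.atleast_1d(v).astype(float)
    d=cv2.undistortPoints(np.stack([u,v],-1).reshape(-1,1,2),K,np.array([float(p["k1"]),0,0,0])).reshape(-1,2)
    d=np.c_[d,np.ones(len(d))]
    return -p["R"].T@p["t"], d@p["R"]
def onz(p,u,v,z):
    c,d=ray(p,u,v); return c+d*((z-c[2])/d[:,2])[:,None]
def proj(p,X):
    K=p["camera_matrix"];r,_=cv2.Rodrigues(p["R"])
    return cv2.projectPoints(np.atleast_2d(X).astype(float),r,np.asarray(p["t"],float),K,np.array([float(p["k1"]),0,0,0]))[0].reshape(-1,2)
def delta(x,y,z,yaw=None,s=None):
    """rows needed (units) in tool axes to reach world xyz(TCP), jaws-line yaw (tool x heading) """
    s=s or ctrl.read_state(); R=Rt.from_euler('xyz',s["tool_rot"])
    t=R.inv().apply(np.array([x,y,z])-s["eef_pos"])/30
    out=[np.round(t,3).tolist()]
    if yaw is not None:
        best=min(([ (R.inv()*Rt.from_euler('xyz',[np.pi,0,yaw+k])).as_rotvec() for k in (0,np.pi)]),key=np.linalg.norm)
        out.append(np.round(np.degrees(best)/6,3).tolist())
    return out
E
python3 - <<'E'
import sys;sys.path.insert(0,'.')
from h import *
p=dict(np.load('top0.npz'))
for n,u,v,z in [("b",298,205,8),("g",269,222,8),("o",256,195,8),("w",281,189,40),("mat",415,227,3),("bal",138,223,50)]: print(n,onz(p,u,v,z).round(0))
c,_=ray(p,1,1);print(c)
E
```

```text
b [[544. -34.   8.]]
g [[506.  31.   8.]]
o [[567.  60.   8.]]
w [[575.   4.  40.]]
mat [[ 495. -297.    3.]]
bal [[499. 312.  50.]]
[ 386.47414964    2.64657156 1139.38932344]
```

View pics/v1.png

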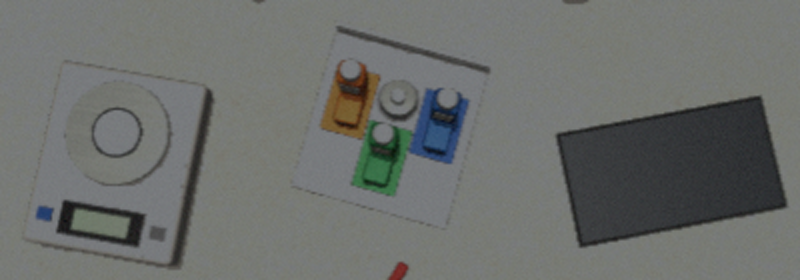

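```bash
python3 - <<'E'
from h import *
p=ctrl.get_image("wrist"); s=ctrl.read_state()
print(delta(540,10,330,-0.27+np.pi))
R=Rt.from_euler('xyz',s["tool_rot"]).as_matrix(); c=-p["R"].T@p["t"]
print("cam in tool",R.T@(c-s["eef_pos"]),R.T@p["R"].T, p["camera_matrix"][0,0],p["k1"])
p=dict(np.load('top0.npz'))
def corners(l): return np.array(l)/2+[80,140]
m=corners([(558,134),(760,97),(787,207),(580,245)]);q=onz(p,m[:,0],m[:,1],3);print(q.round(0),q.mean(0))
e=q[0]-q[3]+q[1]-q[2];print("mat yaw",np.arctan2(e[1],e[0]))
m=corners([(338,30),(489,72),(447,227),(292,186)]);q=onz(p,m[:,0],m[:,1],6);print(q.round(0))
e=q[1]-q[2];print("plate yaw",np.arctan2(e[1],e[0])); e=q[0]-q[3];print("plate yaw",np.arctan2(e[1],e[0]))
E
```

```text
[[-16.835, -15.285, -3.29], [-0.0, -0.0, -0.705]]
cam in tool [  76.23778515    1.29793297 -141.49525394] [[ 2.96501285e-04 -9.54301737e-01 -2.98844621e-01]
 [ 9.99999832e-01  4.31868516e-04 -3.86928965e-04]
 [ 4.98308567e-04 -2.98844456e-01  9.54301704e-01]] 328.53721153754066 -0.052410478187085316
[[ 540. -172.    3.]
 [ 583. -403.    3.]
 [ 458. -428.    3.]
 [ 416. -194.    3.]] [ 499.12053473 -299.15782653    3.        ]
mat yaw 0.1823977929733497
[[659.  77.   6.]
 [611. -95.   6.]
 [436. -46.   6.]
 [481. 127.   6.]]
plate yaw -0.2713247159851373
plate yaw -0.2710992851364164
```

```bash
python3 -m crank '[[[-0.9,-0.85,-0.2,0,0,0],[-0.9,-0.85,-0.2,0,0,0],[-0.9,-0.85,-0.2,0,0,0],[-0.9,-0.85,-0.2,0,0,0],[-0.9,-0.85,-0.2,0,0,0],[-0.9,-0.85,-0.2,0,0,0],[-0.9,-0.85,-0.2,0,0,0],[-0.9,-0.85,-0.2,0,0,0],[-0.9,-0.85,-0.2,0,0,0],[-0.9,-0.85,-0.2,0,0,0],[-0.9,-0.85,-0.2,0,0,0],[-0.9,-0.85,-0.2,0,0,0]]]' -1; python3 -c "
from h import *
print(delta(540,10,330,-.271))"
```

```text
clock: 2.05
eef_pos: [424.3, 208.1, 302.5]
tool_rot: [3.135, -0.004, 2.817]
force: [0.7, 0.6, -0.7]
width: 85.4
[[-5.756, -5.023, -0.974], [0.062, -0.039, -0.51]]
```

```bash
python3 -m crank '[[[-0.9,-0.8,-0.2,0,0,-0.1],[-0.9,-0.8,-0.2,0,0,-0.1],[-0.9,-0.8,-0.2,0,0,-0.1],[-0.9,-0.8,-0.2,0,0,-0.1],[-0.9,-0.8,-0.1,0,0,-0.1],[-0.9,-0.8,-0.1,0,0,0],[-0.4,-0.3,0,0,0,0],[0,0,0,0,0,0]]]'; python3 - <<'E'
from h import *
p=ctrl.get_image("wrist");np.savez("w1.npz",**{k:v for k,v in p.items() if isinstance(v,np.ndarray) or np.isscalar(v)})
cv2.imwrite("pics/v2.png",p["color"][...,::-1])
for q in ["inhaler_blue","inhaler_green","inhaler_orange","pad_blue","pad_green","pad_orange","weight"]:
    print(q,[(np.round(d["extent"]).tolist(),round(d["conf"],2)) for d in ctrl.search_frame(q,p)[:2]])
E
```

```text
clock: 2.72
eef_pos: [553.8, -10.8, 336.5]
tool_rot: [3.135, 0.007, 2.859]
force: [-0.3, 0.3, -0.7]
width: 85.6
inhaler_blue [([266.0, 172.0, 26.0, 60.0], 0.94), ([93.0, 178.0, 173.0, 144.0], 0.19)]
inhaler_green [([308.0, 133.0, 29.0, 52.0], 0.72)]
inhaler_orange [([346.0, 177.0, 32.0, 56.0], 0.71)]
pad_blue [([269.0, 164.0, 39.0, 49.0], 0.9)]
pad_green [([342.0, 164.0, 39.0, 51.0], 0.65)]
pad_orange [([340.0, 163.0, 35.0, 53.0], 0.76)]
weight [([304.0, 177.0, 25.0, 33.0], 0.98)]
```

View pics/v2.png

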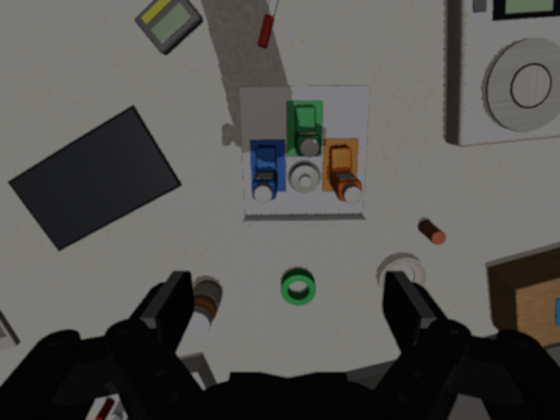

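```bash
cat >> h.py <<'E'
def load(f): return dict(np.load(f))
def cloud(p):
    D=p["depth"];v,u=np.mgrid[:D.shape[0],:D.shape[1]];v=v.ravel();u=u.ravel()
    c,d=ray(p,u,v); d=d/(d@p["R"][2])[:,None]  # unit depth
    X=c+d*D.ravel()[:,None]; X[D.ravel()==0]=np.nan
    hsv=cv2.cvtColor(p["color"],cv2.COLOR_RGB2HSV)
    return X.reshape(D.shape+(3,)),hsv
HUE={"blue":(100,130),"green":(45,85),"orange":(4,22)}
def analyse(p,yaw=-0.271,ctr=(548,15),rad=130):
    X,h=cloud(p); near=np.hypot(X[...,0]-ctr[0],X[...,1]-ctr[1])<rad
    for c,(a,b) in HUE.items():
        m=near&(h[...,0]>=a)&(h[...,0]<=b)&(h[...,1]>110)
        v,u=np.nonzero(m&(X[...,2]<13))
        q=onz(p,u,v,8)[:,:2]
        r=cv2.minAreaRect(q.astype(np.float32))
        R2=np.array([[np.cos(yaw),-np.sin(yaw)],[np.sin(yaw),np.cos(yaw)]]); l=q@R2
        print(c,"rect",np.round(r[0],1),np.round(r[1],1),round(r[2],1),"padframe min/max",np.percentile(l,1,0).round(1),np.percentile(l,99,0).round(1))
    v,u=np.nonzero(near&(X[...,2]>98)&(X[...,2]<125)); 
    n,lab,st,cen=cv2.connectedComponentsWithStats((near&(X[...,2]>98)&(X[...,2]<130)).astype(np.uint8))
    for i in range(1,n):
        if st[i,4]>15:
            v,u=np.nonzero(lab==i);q=onz(p,u,v,112);print("canister px",cen[i].round(1),st[i,4],"pos",q.mean(0).round(1),"z med",np.median(X[lab==i][:,2]).round(1))
E
python3 - <<'E'
from h import *
for f in("top0.npz","w1.npz"): print(f);analyse(load(f))
E
```

```text
top0.npz
blue rect [549.  -36.5] [47.5 73.5] 74.4 padframe min/max [502.2  88.5] [574.7 135.4]
green rect [513.2  27.4] [46.3 71.8] 74.7 padframe min/max [451.5 141.3] [522.6 186.4]
orange rect [577.1  63.4] [47.7 73.9] 74.5 padframe min/max [502.6 191.9] [575.  239.1]
canister px [254.5 174.7] 92 pos [592.4  58.5 112. ] z med 111.2
canister px [302.9 188.9] 94 pos [562.9 -40.8 112. ] z med 111.0
canister px [270.9 206.7] 94 pos [526.   24.6 112. ] z med 111.0
w1.npz
blue rect [549.4 -36.5] [47.3 72.3] 73.7 padframe min/max [503.1  88.7] [575.5 135.9]
green rect [514.   27.5] [47.  70.8] 74.0 padframe min/max [452.4 141.5] [523.1 187.5]
orange rect [577.6  63.4] [48.3 73.9] 74.5 padframe min/max [502.6 191.9] [576.3 239.6]
canister px [308.8 147. ] 316 pos [527.1  23.8 112. ] z med 110.8
canister px [262.5 193.2] 301 pos [563.  -40.9 112. ] z med 110.7
canister px [351.6 193.9] 299 pos [592.3  57.2 112. ] z med 110.6
```

```bash
cat > d.py <<'E'
import sys
from h import *
a=[float(x) for x in sys.argv[1:]]
if len(a)==3:a.append(-0.271)
s=ctrl.read_state();print("q",np.round(s["qpos"],2),delta(*a,s=s))
E
python3 d.py 526.9 24.1 150; python3 d.py 526.9 24.1 60
```

```text
q [-0.17  0.38  0.19  1.66 -0.09  1.1   1.34] [[1.084, 0.655, 6.216], [0.079, 0.042, -0.025]]
q [-0.17  0.38  0.19  1.66 -0.09  1.1   1.34] [[1.097, 0.63, 9.216], [0.079, 0.042, -0.025]]
```

```bash
python3 -m crank '[[[0.3,0.2,0.8,0.08,0.04,0],[0.3,0.2,0.8,0,0,0],[0.3,0.2,0.8,0,0,0],[0.2,0.1,0.8,0,0,0],[0,0,0.8,0,0,0],[0,0,0.8,0,0,0],[0,0,0.8,0,0,0],[0,0,0,0,0,0],[0,0,0,0,0,0]]]' -0.4; python3 d.py 526.9 24.1 60
```

```text
clock: 3.87
eef_pos: [525.8, 34.1, 165.9]
tool_rot: [3.137, 0.008, 2.881]
force: [0.6, -0.7, 0.0]
width: 59.7
q [-0.21  0.54  0.14  1.94 -0.12  0.66  1.31] [[-0.096, -0.329, 3.529], [0.048, 0.073, 0.102]]
```

```bash
python3 -m crank '[[[-0.1,-0.33,0.2,0.05,0.07,0.1],[0,0,0,0,0,0],[0,0,0,0,0,0]]]'; python3 d.py 526.9 24.1 60
```

```text
clock: 4.12
eef_pos: [527.9, 23.7, 162.4]
tool_rot: [3.141, 0.004, 2.871]
force: [-0.3, -0.1, 0.4]
width: 59.8
q [-0.2   0.55  0.14  1.93 -0.12  0.66  1.32] [[0.049, -0.0, 3.414], [0.009, 0.035, 0.007]]
```

```bash
python3 -m crank '[[[0.05,0,0.7,0,0.03,0],[0,0,0.7,0,0,0],[0,0,0.7,0,0,0],[0,0,0.6,0,0,0],[0,0,0.4,0,0,0],[0,0,0.3,0,0,0],[0,0,0,0,0,0],[0,0,0,0,0,0]]]'; python3 d.py 526.9 24.1 60
```

```text
clock: 4.78
eef_pos: [537.7, 22.5, 66.1]
tool_rot: [3.133, 0.022, 2.867]
force: [-0.7, 0.7, -0.2]
width: 59.9
q [-0.16  0.71  0.1   1.99 -0.16  0.43  1.35] [[0.365, -0.046, 0.194], [0.079, 0.209, -0.031]]
```

```bash
python3 -m crank '[[[0.37,-0.04,0.2,0.08,0.2,0],[0,0,0,0,0,0],[0,0,0,0,0,0]]]'; python3 d.py 526.9 24.1 60
```

```text
clock: 5.03
eef_pos: [527.6, 24.4, 61.8]
tool_rot: [3.141, 0.003, 2.867]
force: [0.3, 0.3, 1.1]
width: 59.6
q [-0.17  0.72  0.1   2.   -0.16  0.43  1.35] [[0.021, -0.017, 0.058], [0.006, 0.028, -0.036]]
```

```bash
python3 -m crank '[[[0,0,0.05,0,0,0],[0,0,0,0,0,0],[0,0,0,0,0,0],[0,0,0,0,0,0],[0,0,0,0,0,0],[0,0,0,0,0,0]]]' 1; python3 d.py 526.9 24.1 60
```

```text
clock: 5.53
eef_pos: [528.4, 24.8, 61.6]
tool_rot: [3.14, 0.005, 2.867]
force: [0.3, 0.1, -0.0]
width: 29.2
q [-0.17  0.72  0.1   2.   -0.16  0.43  1.35] [[0.044, -0.036, 0.053], [0.015, 0.051, -0.031]]
```

```bash
python3 -m crank '[[[0,0,-0.3,0,0,0],[0,0,-0.6,0,0,0],[0,0,-0.7,0,0,0],[0,0,-0.7,0,0,0],[0,0,-0.7,0,0,0],[0,0,-0.7,0,0,0],[0,0,-0.7,0,0,0],[0,0,-0.5,0,0,0],[0,0,0,0,0,0]]]'; python3 d.py 527 -370 200
```

```text
clock: 6.28
eef_pos: [526.1, 24.1, 218.7]
tool_rot: [3.141, 0.003, 2.866]
force: [-0.4, 0.4, -0.0]
width: 28.8
q [-0.22  0.47  0.17  1.88 -0.11  0.79  1.3 ] [[-3.599, -12.635, 0.623], [0.008, 0.028, -0.042]]
```

```bash
python3 -m crank '[[[-0.1,-0.4,0,0,0,0],[-0.2,-0.8,0,0,0,0],[-0.27,-0.95,0,0,0,0],[-0.27,-0.95,0,0,0,0],[-0.27,-0.95,0,0,0,0],[-0.27,-0.95,0,0,0,0],[-0.27,-0.95,0,0,0,0],[-0.27,-0.95,0,0,0,0],[-0.27,-0.95,0,0,0,0],[-0.27,-0.95,0,0,0,0],[-0.27,-0.95,0,0,0,0],[-0.27,-0.95,0,0,0,0]]]'; python3 d.py 527 -370 200
```

```text
clock: 7.28
eef_pos: [516.2, -323.2, 207.2]
tool_rot: [3.138, -0.017, 2.877]
force: [0.1, 0.1, 0.0]
width: 29.7
q [ 0.41  0.61  0.16  1.65 -0.12  0.91  1.93] [[-0.758, -1.412, 0.221], [0.033, -0.16, 0.063]]
```

```bash
python3 -m crank '[[[-0.35,-0.7,0.1,0,-0.1,0],[-0.3,-0.6,0.1,0,0,0],[-0.1,-0.1,0.3,0,0,0],[0,0,0.6,0,0,0],[0,0,0.6,0,0,0],[0,0,0.6,0,0,0],[0,0,0.6,0,0,0],[0,0,0.4,0,0,0],[0,0,0,0,0,0],[0,0,0,0,0,0]]]'; python3 d.py 527 -370 57.5
```

```text
clock: 8.12
eef_pos: [508.2, -381.8, 89.3]
tool_rot: [3.139, -0.028, 2.86]
force: [-0.5, 0.0, -0.3]
width: 29.3
q [ 0.51  0.79  0.14  1.65 -0.14  0.73  2.01] [[-0.522, 0.551, 1.048], [0.027, -0.267, -0.105]]
```

```bash
python3 -m crank '[[[-0.5,0.5,0,0.03,-0.26,-0.1],[0,0,0,0,0,0],[0,0,0.4,0,0,0],[0,0,0.3,0,0,0],[0,0,0.2,0,0,0],[0,0,0,0,0,0],[0,0,0,0,0,0]]]'; python3 d.py 527 -370 57.5
```

```text
clock: 8.7
eef_pos: [525.6, -370.6, 59.7]
tool_rot: [3.141, -0.002, 2.871]
force: [-0.5, -0.4, -0.3]
width: 29.2
q [ 0.5   0.83  0.13  1.67 -0.15  0.65  2.  ] [[-0.039, 0.03, 0.074], [0.001, -0.018, 0.001]]
```

```bash
python3 -m crank '[[[0,0,0.09,0,0,0],[0,0,0,0,0,0],[0,0,0,0,0,0]]]'; python3 -m crank '[[[0,0,0,0,0,0],[0,0,0,0,0,0],[0,0,0,0,0,0],[0,0,0,0,0,0]]]' -0.4;python3 -m crank '[[[0,0,-0.4,0,0,0],[0,0,-0.7,0,0,0],[0,0,-0.8,0,0,0],[0,0,-0.8,0,0,0],[0,0,-0.8,0,0,0],[0,0,-0.8,0,0,0],[0,0,-0.4,0,0,0],[0,0,0,0,0,0]]]'; python3 d.py 563 -40.9 180
```

```text
clock: 8.95
eef_pos: [525.0, -371.3, 56.7]
tool_rot: [-3.141, -0.002, 2.87]
force: [0.1, -0.8, 0.2]
width: 29.1
clock: 9.28
eef_pos: [525.5, -372.2, 57.8]
tool_rot: [-3.14, -0.0, 2.869]
force: [-0.3, 1.0, 0.8]
width: 59.7
clock: 9.95
eef_pos: [525.4, -372.0, 210.8]
tool_rot: [-3.14, 0.001, 2.869]
force: [0.4, -0.4, 0.8]
width: 60.1
q [ 0.47  0.64  0.17  1.56 -0.12  0.94  1.98] [[1.765, 10.968, 1.011], [-0.014, 0.007, -0.016]]
```

```bash
python3 -m crank '[[[0.15,0.95,0,0,0,0],[0.15,0.95,0,0,0,0],[0.15,0.95,0,0,0,0],[0.15,0.95,0,0,0,0],[0.15,0.95,0,0,0,0],[0.15,0.95,0,0,0,0],[0.15,0.95,0,0,0,0],[0.15,0.95,0,0,0,0],[0.15,0.95,0.1,0,0,0],[0.15,0.95,0.1,0,0,0],[0.15,0.6,0.2,0,0,0],[0,0,0,0,0,0]]]'; python3 d.py 563 -40.9 60
```

```text
clock: 10.95
eef_pos: [557.9, -56.3, 196.5]
tool_rot: [-3.136, 0.002, 2.862]
force: [-1.0, 0.4, -0.3]
width: 59.9
q [-0.07  0.55  0.18  1.81 -0.12  0.79  1.46] [[-0.015, 0.565, 4.547], [-0.05, 0.016, -0.08]]
```

```bash
python3 -m crank '[[[0,0.55,0,-0.05,0,-0.08],[0,0,0,0,0,0],[0,0,0.6,0,0,0],[0,0,0.6,0,0,0],[0,0,0.6,0,0,0],[0,0,0.6,0,0,0],[0,0,0.6,0,0,0],[0,0,0.4,0,0,0],[0,0,0,0,0,0],[0,0,0,0,0,0]]]'; python3 d.py 563 -40.9 60.5
```

```text
clock: 11.78
eef_pos: [561.6, -50.5, 91.3]
tool_rot: [-3.135, 0.004, 2.866]
force: [-0.0, -0.2, 1.3]
width: 59.6
q [-0.05  0.7   0.14  1.89 -0.16  0.56  1.48] [[0.045, 0.326, 1.025], [-0.061, 0.04, -0.048]]
```

```bash
python3 -m crank '[[[0.04,0.33,0,-0.06,0.04,-0.04],[0,0,0,0,0,0],[0,0,0.4,0,0,0],[0,0,0.4,0,0,0],[0,0,0.1,0,0,0],[0,0,0,0,0,0],[0,0,0,0,0,0]]]'; python3 d.py 563 -40.9 60.5
```

```text
clock: 12.37
eef_pos: [565.4, -41.4, 64.7]
tool_rot: [3.141, 0.005, 2.869]
force: [-0.5, -0.1, -0.4]
width: 59.5
q [-0.05  0.75  0.12  1.89 -0.17  0.51  1.48] [[0.081, -0.005, 0.141], [0.01, 0.048, -0.017]]
```

```bash
python3 -m crank '[[[0.08,0,0.12,0,0.05,0],[0,0,0,0,0,0],[0,0,0,0,0,0]]]';python3 -m crank '[[[0,0,0,0,0,0],[0,0,0,0,0,0],[0,0,0,0,0,0],[0,0,0,0,0,0],[0,0,0,0,0,0],[0,0,0,0,0,0]]]' 1; python3 -m crank '[[[0,0,-0.3,0,0,0],[0,0,-0.6,0,0,0],[0,0,-0.7,0,0,0],[0,0,-0.7,0,0,0],[0,0,-0.7,0,0,0],[0,0,-0.7,0,0,0],[0,0,-0.7,0,0,0],[0,0,-0.5,0,0,0],[0,0,0,0,0,0]]]'; python3 d.py 514 -296 200
```

```text
clock: 12.62
eef_pos: [562.8, -40.7, 60.7]
tool_rot: [3.141, -0.001, 2.869]
force: [-0.1, -0.0, 1.0]
width: 59.5
clock: 13.12
eef_pos: [563.3, -40.9, 61.5]
tool_rot: [3.14, 0.0, 2.869]
force: [-0.7, 0.2, -0.1]
width: 29.1
clock: 13.87
eef_pos: [561.6, -41.2, 218.7]
tool_rot: [3.141, -0.002, 2.868]
force: [0.0, -0.1, -1.0]
width: 29.3
q [-0.09  0.52  0.18  1.78 -0.12  0.85  1.44] [[-0.767, -8.608, 0.614], [0.007, -0.018, -0.023]]
```

```bash
python3 -m crank '[[[-0.08,-0.4,0,0,0,0],[-0.08,-0.8,0,0,0,0],[-0.08,-0.95,0,0,0,0],[-0.08,-0.95,0,0,0,0],[-0.08,-0.95,0,0,0,0],[-0.08,-0.95,0,0,0,0],[-0.08,-0.95,0.1,0,0,0],[-0.08,-0.95,0.1,0,0,0],[-0.08,-0.6,0.1,0,0,0],[0,-0.3,0.1,0,0,0],[0,0,0,0,0,0],[0,0,0,0,0,0]]]'; python3 d.py 514 -296 57.5
```

```text
clock: 14.87
eef_pos: [507.7, -288.3, 196.4]
tool_rot: [-3.141, -0.017, 2.868]
force: [0.7, 0.3, -0.6]
width: 29.1
q [ 0.35  0.59  0.18  1.73 -0.12  0.85  1.88] [[-0.353, -0.188, 4.624], [-0.004, -0.166, -0.029]]
```

```bash
python3 -m crank '[[[-0.3,-0.18,0,0,-0.16,0],[0,0,0,0,0,0],[0,0,0.6,0,0,0],[0,0,0.6,0,0,0],[0,0,0.6,0,0,0],[0,0,0.6,0,0,0],[0,0,0.6,0,0,0],[0,0,0.4,0,0,0],[0,0,0,0,0,0],[0,0,0,0,0,0]]]'; python3 d.py 514 -296 57.5
```

```text
clock: 15.7
eef_pos: [525.9, -282.1, 92.4]
tool_rot: [3.134, 0.009, 2.889]
force: [-0.5, -0.2, -0.3]
width: 29.4
q [ 0.37  0.73  0.13  1.8  -0.16  0.61  1.92] [[0.278, -0.557, 1.158], [0.073, 0.087, 0.177]]
```

```bash
python3 -m crank '[[[0.28,-0.55,0,0.07,0.08,0.17],[0,0,0,0,0,0],[0,0,0.4,0,0,0],[0,0,0.4,0,0,0],[0,0,0.1,0,0,0],[0,0,0,0,0,0],[0,0,0,0,0,0]]]'; python3 d.py 514 -296 57
```

```text
clock: 16.28
eef_pos: [516.5, -295.7, 66.2]
tool_rot: [-3.142, 0.007, 2.874]
force: [0.1, 0.3, -0.3]
width: 29.1
q [ 0.4   0.77  0.12  1.81 -0.17  0.56  1.93] [[0.08, -0.032, 0.305], [0.0, 0.064, 0.029]]
```

```bash
python3 -m crank '[[[0.08,-0.03,0.28,0,0.06,0.03],[0,0,0.03,0,0,0],[0,0,0,0,0,0],[0,0,0,0,0,0]]]'; python3 -m crank '[[[0,0,0,0,0,0],[0,0,0,0,0,0],[0,0,0,0,0,0],[0,0,0,0,0,0]]]' -0.4;python3 -m crank '[[[0,0,-0.4,0,0,0],[0,0,-0.7,0,0,0],[0,0,-0.8,0,0,0],[0,0,-0.8,0,0,0],[0,0,-0.8,0,0,0],[0,0,-0.8,0,0,0],[0,0,-0.4,0,0,0],[0,0,0,0,0,0]]]'; python3 d.py 592.4 58 180
```

```text
clock: 16.62
eef_pos: [514.5, -295.8, 56.1]
tool_rot: [3.141, 0.001, 2.871]
force: [-0.3, 0.4, 1.5]
width: 29.3
clock: 16.95
eef_pos: [514.9, -296.0, 56.8]
tool_rot: [-3.141, 0.002, 2.871]
force: [0.6, 0.9, 0.2]
width: 60.0
clock: 17.62
eef_pos: [513.8, -295.9, 209.2]
tool_rot: [-3.142, 0.002, 2.87]
force: [0.7, -0.1, 0.0]
width: 59.6
q [ 0.36  0.57  0.18  1.71 -0.13  0.86  1.89] [[0.643, 12.068, 0.972], [-0.0, 0.017, -0.007]]
```

```bash
python3 -m crank '[[[0.05,0.95,0,0,0,0],[0.05,0.95,0,0,0,0],[0.05,0.95,0,0,0,0],[0.05,0.95,0,0,0,0],[0.05,0.95,0,0,0,0],[0.05,0.95,0,0,0,0],[0.05,0.95,0,0,0,0],[0.05,0.95,0,0,0,0],[0.05,0.95,0,0,0,0],[0.05,0.95,0,0,0,0],[0.05,0.95,0,0,0,0],[0,0.8,0,0,0,0]]]'; python3 -m crank '[[[0,0.4,0,0,0,0],[0,0,0,0,0,0],[0,0,0,0,0,0]]]'; python3 d.py 592.4 58 60
```

```text
clock: 18.62
eef_pos: [587.5, 37.9, 207.1]
tool_rot: [-3.134, 0.001, 2.853]
force: [0.4, -0.2, -0.3]
width: 59.6
clock: 18.87
eef_pos: [590.6, 57.0, 205.5]
tool_rot: [-3.136, -0.002, 2.863]
force: [-0.8, -0.6, 0.3]
width: 59.6
q [-0.27  0.58  0.19  1.71 -0.13  0.86  1.27] [[-0.059, 0.079, 4.849], [-0.056, -0.018, -0.071]]
```

```bash
python3 -m crank '[[[-0.06,0.08,0,-0.05,0,-0.07],[0,0,0,0,0,0],[0,0,0.6,0,0,0],[0,0,0.6,0,0,0],[0,0,0.6,0,0,0],[0,0,0.6,0,0,0],[0,0,0.6,0,0,0],[0,0,0.5,0,0,0],[0,0,0.2,0,0,0],[0,0,0,0,0,0],[0,0,0,0,0,0]]]'; python3 d.py 592.4 58 60.5
```

```text
clock: 19.78
eef_pos: [593.3, 35.0, 93.1]
tool_rot: [-3.133, 0.004, 2.844]
force: [0.2, 0.2, 0.1]
width: 59.8
q [-0.21  0.73  0.16  1.8  -0.17  0.62  1.32] [[0.258, 0.735, 1.079], [-0.082, 0.041, -0.257]]
```

```bash
python3 -m crank '[[[0,0,-0.5,0,0,0],[0,0,-0.8,0,0,0],[0,0,-0.8,0,0,0],[0,0,0,0,0,0],[0,0,0,0,0,0]]]'; python3 - <<'E'
from h import *
p=ctrl.get_image("top");cv2.imwrite("pics/v3.png",cv2.resize(p["color"][140:280,200:480,::-1],None,fx=2.5,fy=2.5,interpolation=cv2.INTER_CUBIC))
X,h=cloud(p);m=(X[...,2]>98)&(X[...,2]<125)
n,lab,st,cen=cv2.connectedComponentsWithStats(m.astype(np.uint8))
for i in range(1,n):
    if st[i,4]>15:
        v,u=np.nonzero(lab==i);print(cen[i].round(1),st[i,4],onz(p,u,v,112).mean(0).round(1))
E
python3 d.py 592.4 58 60.5
```

```text
clock: 20.2
eef_pos: [594.4, 31.9, 162.6]
tool_rot: [-3.133, 0.008, 2.839]
force: [0.4, 0.4, -0.2]
width: 59.7
[ 15.  224.7] 906 [489.8 545.5 112. ]
[462.5 208.5] 93 [ 522.4 -367.4  112. ]
[426.2 212.5] 93 [ 514.3 -292.3  112. ]
q [-0.22  0.64  0.19  1.75 -0.14  0.76  1.3 ] [[0.379, 0.835, 3.404], [-0.078, 0.092, -0.304]]
```

View pics/v3.png

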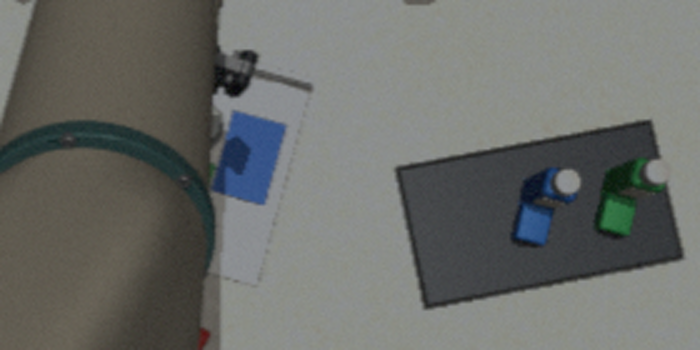

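```bash
python3 - <<'E'
from h import *
p=ctrl.get_image("scene");cv2.imwrite("pics/v4.png",cv2.resize(p["color"][140:280,220:400,::-1],None,fx=3,fy=3,interpolation=cv2.INTER_CUBIC))
X,h=cloud(p);m=(X[...,2]>98)&(X[...,2]<125)&(np.hypot(X[...,0]-592,X[...,1]-58)<50)&(h[...,1]<90)
v,u=np.nonzero(m);print(len(u),np.nanmean(X[m],0));print(onz(p,u,v,110).mean(0) if len(u) else 0)
E
```

```text
131 [598.20001326  55.34603456 110.32069009]
[597.75288684  55.32608642 110.        ]
```

View pics/v4.png

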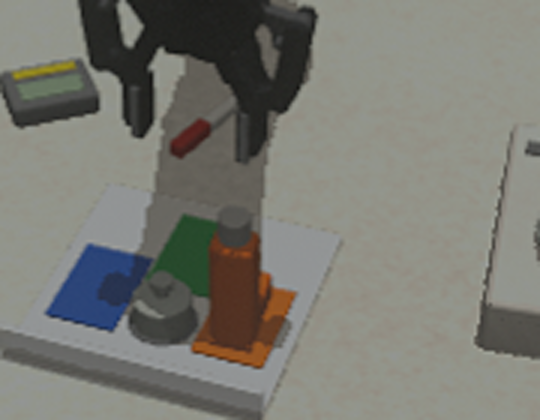

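```bash
python3 - <<'E'
from h import *
p=load("scene0.npz")
X,h=cloud(p);m=(X[...,2]>98)&(X[...,2]<125)&(np.hypot(X[...,0]-592,X[...,1]-58)<50)&(h[...,1]<90)
v,u=np.nonzero(m);print(len(u),np.nanmean(X[m],0))
E
python3 -m crank '[[[0.35,0.8,0,-0.07,0.09,-0.3],[0,0,0,0,0,0],[0,0,0,0,0,0]]]';python3 d.py 592.4 58 110;python3 -m crank '[[[0,0,0,0,0,0],[0,0,0,0,0,0],[0,0,0,0,0,0]]]';python3 d.py 592.4 58 110
```

```text
128 [598.6264591   57.01609672 110.32071493]
clock: 20.55
eef_pos: [590.6, 57.3, 160.5]
tool_rot: [-3.139, -0.003, 2.87]
force: [0.4, -0.8, 0.6]
width: 59.8
q [-0.25  0.64  0.17  1.75 -0.15  0.77  1.29] [[-0.057, 0.042, 1.684], [-0.023, -0.032, -0.01]]
clock: 20.8
eef_pos: [589.5, 57.5, 158.9]
tool_rot: [-3.138, -0.006, 2.87]
force: [0.1, 0.1, 0.6]
width: 60.1
q [-0.25  0.64  0.17  1.75 -0.15  0.77  1.29] [[-0.1, 0.046, 1.63], [-0.032, -0.06, -0.006]]
```

```bash
python3 -m crank '[[[-0.1,0,0.5,-0.03,-0.06,0],[0,0,0.5,0,0,0],[0,0,0.5,0,0,0],[0,0,0,0,0,0]]]';python3 d.py 592.4 57 60.5
```

```text
clock: 21.13
eef_pos: [593.3, 54.9, 112.8]
tool_rot: [-3.141, 0.002, 2.868]
force: [-0.4, 0.0, -0.6]
width: 59.7
q [-0.24  0.71  0.16  1.78 -0.16  0.66  1.31] [[0.051, 0.059, 1.744], [-0.002, 0.023, -0.029]]
```

```bash
python3 -m crank '[[[0.05,0.06,0.4,0,0,0],[0,0,0.5,0,0,0],[0,0,0.5,0,0,0],[0,0,0.2,0,0,0],[0,0,0,0,0,0],[0,0,0,0,0,0]]]';python3 d.py 592.4 57 60.5
```

```text
clock: 21.63
eef_pos: [594.1, 54.9, 65.4]
tool_rot: [-3.141, 0.005, 2.864]
force: [-1.2, 0.4, -0.5]
width: 59.9
q [-0.23  0.78  0.14  1.81 -0.18  0.57  1.31] [[0.075, 0.053, 0.163], [-0.007, 0.044, -0.058]]
```

```bash
python3 -m crank '[[[0.07,0.05,0.14,0,0.04,-0.05],[0,0,0,0,0,0],[0,0,0,0,0,0]]]';python3 -m crank '[[[0,0,0,0,0,0],[0,0,0,0,0,0],[0,0,0,0,0,0],[0,0,0,0,0,0],[0,0,0,0,0,0],[0,0,0,0,0,0]]]' 1; python3 -m crank '[[[0,0,-0.3,0,0,0],[0,0,-0.6,0,0,0],[0,0,-0.7,0,0,0],[0,0,-0.7,0,0,0],[0,0,-0.7,0,0,0],[0,0,-0.7,0,0,0],[0,0,-0.7,0,0,0],[0,0,-0.5,0,0,0],[0,0,0,0,0,0]]]'; python3 d.py 500 -223 200
```

```text
clock: 21.88
eef_pos: [593.9, 56.9, 63.2]
tool_rot: [3.141, 0.003, 2.87]
force: [-0.5, 1.1, -0.4]
width: 59.8
clock: 22.38
eef_pos: [595.1, 57.1, 65.1]
tool_rot: [3.14, 0.006, 2.87]
force: [-0.3, 0.4, -0.5]
width: 29.3
clock: 23.13
eef_pos: [592.1, 56.6, 221.1]
tool_rot: [-3.141, 0.002, 2.869]
force: [0.7, 0.5, -0.1]
width: 29.3
q [-0.26  0.56  0.19  1.69 -0.13  0.89  1.28] [[0.45, -9.803, 0.702], [-0.001, 0.017, -0.012]]
```

```bash
python3 -m crank '[[[0.05,-0.4,0,0,0,0],[0.05,-0.8,0,0,0,0],[0.05,-0.95,0,0,0,0],[0.05,-0.95,0,0,0,0],[0.05,-0.95,0,0,0,0],[0.05,-0.95,0,0,0,0],[0.05,-0.95,0.1,0,0,0],[0.05,-0.95,0.1,0,0,0],[0.05,-0.95,0.1,0,0,0],[0,-0.8,0,0,0,0],[0,-0.4,0,0,0,0],[0,0,0,0,0,0]]]'; python3 -m crank '[[[0,0,0,0,0,0],[0,0,0,0,0,0]]]';python3 d.py 500 -223 100
```

```text
clock: 24.13
eef_pos: [487.0, -217.4, 200.3]
tool_rot: [-3.137, -0.02, 2.869]
force: [1.1, -0.4, -0.6]
width: 29.1
clock: 24.3
eef_pos: [484.6, -217.8, 198.6]
tool_rot: [-3.138, -0.024, 2.866]
force: [-0.8, 0.2, -0.2]
width: 29.2
q [ 0.24  0.52  0.19  1.87 -0.12  0.79  1.79] [[-0.619, -0.014, 3.274], [-0.036, -0.227, -0.046]]
```

```bash
python3 -m crank '[[[-0.6,0,0.3,-0.03,-0.22,-0.04],[0,0,0.6,0,0,0],[0,0,0.6,0,0,0],[0,0,0.6,0,0,0],[0,0,0.6,0,0,0],[0,0,0.2,0,0,0],[0,0,0,0,0,0],[0,0,0,0,0,0]]]';python3 d.py 500 -223 61
```

```text
clock: 24.97
eef_pos: [506.5, -210.0, 107.2]
tool_rot: [3.135, 0.0, 2.888]
force: [-0.1, 1.0, -0.9]
width: 29.1
q [ 0.26  0.66  0.14  1.92 -0.17  0.57  1.82] [[0.1, -0.484, 1.536], [0.059, 0.001, 0.164]]
```

```bash
python3 -m crank '[[[0.1,-0.48,0,0.06,0,0.16],[0,0,0.4,0,0,0],[0,0,0.5,0,0,0],[0,0,0.4,0,0,0],[0,0,0,0,0,0],[0,0,0,0,0,0]]]';python3 d.py 500 -223 60
```

```text
clock: 25.47
eef_pos: [502.6, -229.2, 73.5]
tool_rot: [-3.137, 0.012, 2.867]
force: [-0.0, -0.3, 0.0]
width: 29.3
q [ 0.29  0.72  0.13  1.94 -0.18  0.49  1.84] [[0.143, 0.177, 0.448], [-0.048, 0.114, -0.032]]
```

```bash
python3 -m crank '[[[0.14,0.17,0.3,-0.05,0.11,-0.03],[0,0,0.1,0,0,0],[0,0,0,0,0,0],[0,0,0,0,0,0]]]';python3 d.py 500 -223 60
```

```text
clock: 25.8
eef_pos: [500.9, -224.5, 63.5]
tool_rot: [-3.141, 0.004, 2.869]
force: [0.3, 0.7, -1.0]
width: 29.2
q [ 0.29  0.73  0.12  1.94 -0.18  0.47  1.84] [[0.044, 0.041, 0.117], [-0.005, 0.038, -0.014]]
```

```bash
python3 -m crank '[[[0.04,0.04,0.11,0,0.04,0],[0,0,0,0,0,0],[0,0,0,0,0,0]]]'; python3 -m crank '[[[0,0,0,0,0,0],[0,0,0,0,0,0],[0,0,0,0,0,0],[0,0,0,0,0,0]]]' -0.4;python3 -m crank '[[[0,0,-0.4,0,0,0],[0,0,-0.7,0,0,0],[0,0,-0.8,0,0,0],[0,0,-0.8,0,0,0],[0,0,-0.8,0,0,0],[0,0,-0.8,0,0,0],[0,0,-0.4,0,0,0],[0,0,0,0,0,0]]]'; python3 - <<'E'
from h import *
p=ctrl.get_image("top");cv2.imwrite("pics/v5.png",cv2.resize(p["color"][140:280,200:480,::-1],None,fx=2.5,fy=2.5,interpolation=cv2.INTER_CUBIC))
X,h=cloud(p);m=(X[...,2]>98)&(X[...,2]<125)
n,lab,st,cen=cv2.connectedComponentsWithStats(m.astype(np.uint8))
for i in range(1,n):
    if st[i,4]>15:
        v,u=np.nonzero(lab==i);print(cen[i].round(1),st[i,4],onz(p,u,v,107).mean(0).round(1))
near=np.hypot(X[...,0]-578,X[...,1]-9)<35
for lo,hi in((20,33),(36,50)):
    v,u=np.nonzero(near&(X[...,2]>lo)&(X[...,2]<hi)); print("weight",len(u),onz(p,u,v,28 if lo==20 else 44).mean(0).round(1) if len(u) else 0)
near=np.hypot(X[...,0]-520,X[...,1]-310)<120
v,u=np.nonzero(near&(X[...,2]>55)&(X[...,2]<66));q=onz(p,u,v,60)[:,:2].astype(np.float32);print("pan",len(u),q.mean(0),cv2.minEnclosingCircle(q),np.median(X[v,u,2]))
E
python3 d.py 578.6 9.4 200
```

```text
clock: 26.05
eef_pos: [500.6, -223.1, 60.6]
tool_rot: [-3.141, 0.001, 2.869]
force: [-0.3, 0.2, -0.7]
width: 29.4
clock: 26.38
eef_pos: [501.0, -223.1, 61.0]
tool_rot: [-3.141, 0.002, 2.87]
force: [0.4, -0.5, -0.5]
width: 59.3
clock: 27.05
eef_pos: [499.6, -222.8, 207.3]
tool_rot: [-3.141, -0.002, 2.869]
force: [-0.2, -1.0, -0.3]
width: 60.0
[ 15.2 224.3] 930 [491.2 547.9 107. ]
[390.7 220.2] 96 [ 498.9 -220.2  107. ]
weight 206 [577.5   9.9  28. ]
weight 44 [578.4  10.   44. ]
pan 2101 [534.2499 309.4452] ((534.748291015625, 309.37548828125), 56.29655838012695) 59.85213213277302
q [ 0.24  0.52  0.19  1.84 -0.13  0.8   1.8 ] [[-0.466, 8.162, 0.206], [-0.003, -0.032, -0.016]]
```

View pics/v5.png

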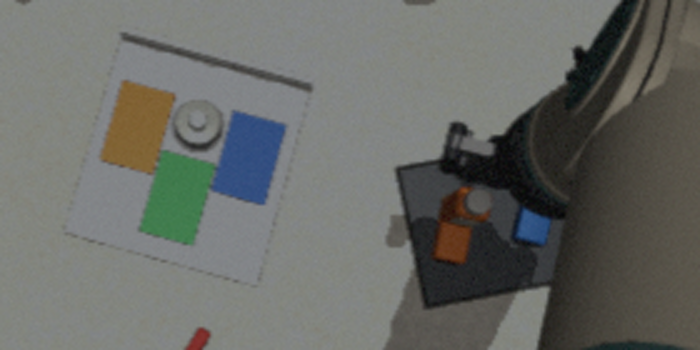

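```bash
python3 -m crank '[[[-0.05,0.95,0,0,0,0],[-0.05,0.95,0,0,0,0],[-0.05,0.95,0,0,0,0],[-0.05,0.95,0,0,0,0],[-0.05,0.95,0,0,0,0],[-0.05,0.95,0,0,0,0],[-0.05,0.95,0,0,0,0],[-0.05,0.8,0,0,0,0],[0,0.4,0.1,0,0,0],[0,0,0,0,0,0],[0,0,0,0,0,0],[0,0,0,0,0,0]]]'; python3 d.py 578.2 9.8 100
```

```text
clock: 28.1
eef_pos: [568.8, 6.7, 186.9]
tool_rot: [-3.133, -0.025, 2.861]
force: [0.2, -0.1, 0.0]
width: 59.9
q [-0.19  0.58  0.19  1.78 -0.14  0.82  1.37] [[-0.345, 0.212, 2.888], [-0.085, -0.235, -0.089]]
```

```bash
python3 -m crank '[[[-0.35,0.21,0,-0.08,-0.23,-0.09],[0,0,0.6,0,0,0],[0,0,0.7,0,0,0],[0,0,0.7,0,0,0],[0,0,0.6,0,0,0],[0,0,0,0,0,0],[0,0,0,0,0,0]]]'; python3 d.py 578.2 9.8 40
```

```text
clock: 28.68
eef_pos: [585.4, -4.1, 108.2]
tool_rot: [-3.139, 0.015, 2.856]
force: [-0.3, -0.6, 0.5]
width: 59.5
q [-0.15  0.7   0.17  1.83 -0.17  0.62  1.4 ] [[0.396, 0.383, 2.267], [-0.023, 0.143, -0.142]]
```

```bash
python3 -m crank '[[[0.4,0.38,0,-0.02,0.14,-0.14],[0,0,0,0,0,0],[0,0,0.5,0,0,0],[0,0,0.5,0,0,0],[0,0,0.5,0,0,0],[0,0,0,0,0,0],[0,0,0,0,0,0]]]'; python3 d.py 578.2 9.8 7
```

```text
clock: 29.27
eef_pos: [582.3, 11.7, 70.3]
tool_rot: [3.136, 0.013, 2.872]
force: [0.1, 0.6, 0.2]
width: 59.8
q [-0.16  0.75  0.14  1.86 -0.19  0.53  1.41] [[0.144, -0.108, 2.109], [0.05, 0.128, 0.015]]
```

```bash
python3 -m crank '[[[0.14,-0.1,0.4,0.05,0.12,0],[0,0,0.4,0,0,0],[0,0,0.4,0,0,0],[0,0,0,0,0,0],[0,0,0,0,0,0]]]'; python3 d.py 578.2 9.8 7
```

```text
clock: 29.68
eef_pos: [579.6, 10.3, 34.3]
tool_rot: [3.14, 0.005, 2.873]
force: [0.3, -0.0, 0.2]
width: 59.8
q [-0.14  0.81  0.12  1.87 -0.2   0.47  1.42] [[0.046, -0.03, 0.91], [0.013, 0.048, 0.024]]
```

```bash
python3 -m crank '[[[0.04,-0.03,0.4,0,0.05,0.02],[0,0,0.4,0,0,0],[0,0,0,0,0,0],[0,0,0,0,0,0]]]'; python3 d.py 578.2 9.8 7
```

```text
clock: 30.02
eef_pos: [578.2, 9.5, 7.5]
tool_rot: [3.14, -0.001, 2.871]
force: [-0.6, -0.3, 0.0]
width: 59.9
q [-0.13  0.85  0.11  1.87 -0.2   0.43  1.42] [[0.004, 0.009, 0.018], [0.013, -0.008, -0.001]]
```

Now grip and lift slightly to check the hold.

```bash
python3 -m crank '[[[0,0,0,0,0,0],[0,0,0,0,0,0],[0,0,0,0,0,0],[0,0,0,0,0,0],[0,0,0,0,0,0],[0,0,0,0,0,0]]]' 1; python3 -m crank '[[[0,0,-0.3,0,0,0],[0,0,-0.6,0,0,0],[0,0,-0.7,0,0,0],[0,0,-0.7,0,0,0],[0,0,-0.7,0,0,0],[0,0,-0.7,0,0,0],[0,0,-0.7,0,0,0],[0,0,0,0,0,0],[0,0,0,0,0,0]]]'; python3 d.py 534.5 309.4 140
```

```text
clock: 30.52
eef_pos: [578.0, 9.5, 8.0]
tool_rot: [3.14, -0.001, 2.871]
force: [0.6, -1.0, -1.9]
width: 37.8
clock: 31.27
eef_pos: [576.2, 9.4, 148.7]
tool_rot: [3.141, -0.004, 2.87]
force: [-0.6, 0.1, -2.7]
width: 37.8
q [-0.18  0.63  0.17  1.81 -0.16  0.71  1.39] [[4.018, 9.262, 0.313], [0.009, -0.037, -0.002]]
```

```bash
python3 -m crank '[[[0.2,0.4,0,0,0,0],[0.35,0.8,0,0,0,0],[0.4,0.9,0,0,0,0],[0.4,0.9,0,0,0,0],[0.4,0.9,0,0,0,0],[0.4,0.9,0,0,0,0],[0.4,0.9,0,0,0,0],[0.4,0.9,0,0,0,0],[0.4,0.9,0,0,0,0],[0.3,0.7,0,0,0,0],[0.1,0.3,0,0,0,0],[0,0,0,0,0,0]]]'; python3 -m crank '[[[0,0,0,0,0,0],[0,0,0,0,0,0]]]';python3 d.py 534.5 309.4 140
python3 - <<'E'
from h import *
a=ctrl.get_image("scene")["color"][130:290,360:480,::-1];a=cv2.resize(a,None,fx=3,fy=3,interpolation=cv2.INTER_CUBIC)
p=ctrl.get_image("wrist");b=cv2.resize(p["color"][240:420,180:380,::-1],None,fx=2,fy=2)
c=np.zeros((480,800,3),np.uint8);c[:480,:360]=a;c[:360,380:780]=b;cv2.imwrite("pics/v6.png",c)
E
```

```text
clock: 32.27
eef_pos: [519.2, 304.4, 132.9]
tool_rot: [-3.129, -0.028, 2.87]
force: [0.1, -0.1, -2.2]
width: 37.9
clock: 32.43
eef_pos: [517.5, 303.1, 131.0]
tool_rot: [-3.125, -0.03, 2.871]
force: [0.1, -0.5, -2.4]
width: 38.0
q [-0.7   0.7   0.2   1.73 -0.21  0.77  0.92] [[-0.48, 0.348, -0.319], [-0.155, -0.289, 0.01]]
```

View pics/v6.png

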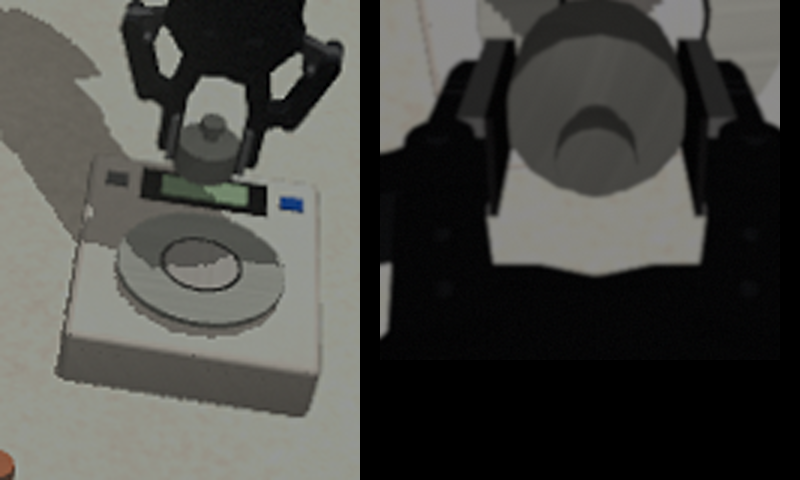

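```bash
cat > wt.py <<'E'
from h import *
s=ctrl.read_state();p=ctrl.get_image("wrist");X,h=cloud(p)
R=Rt.from_euler('xyz',s["tool_rot"]);T=R.inv().apply(X.reshape(-1,3)-s["eef_pos"]).reshape(X.shape)
m=np.zeros(X.shape[:2],bool);m[240:420,180:380]=1
m&=(abs(T[...,0])<35)&(abs(T[...,1])<17)&(T[...,2]>-60)&(T[...,2]<10)
z=T[...,2][m];print(np.histogram(z,bins=np.arange(-60,12,4)))
for lo,hi in((-42,-34),(-26,-18)):
    k=m&(T[...,2]>lo)&(T[...,2]<hi);t=T[k];print(len(t),t.mean(0).round(1),t.min(0).round(1),t.max(0).round(1))
E
python3 wt.py
```

```text
(array([   6,    3,    0,    0,    0,    0, 1239,  201,   22,  567, 3489,
        288,  275,  238,  226,  132,    0]), array([-60, -56, -52, -48, -44, -40, -36, -32, -28, -24, -20, -16, -12,
        -8,  -4,   0,   4,   8]))
871 [ -1.    1.1 -34.6] [ -9.2  -6.7 -35.7] [  7.1   8.7 -34. ]
3682 [  3.1   0.3 -19.3] [-20.2 -17.  -22.9] [ 18.5  17.  -18. ]
```

```bash
python3 -m crank '[[[-0.48,0.35,-0.1,-0.15,-0.29,0],[0,0,0,0,0,0],[0,0,0,0,0,0]]]';python3 d.py 533.3 308.7 100;  python3 -m crank '[[[0,0,0,0,0,0]]]';python3 d.py 533.3 308.7 100
```

```text
clock: 32.83
eef_pos: [538.8, 304.9, 135.0]
tool_rot: [3.141, 0.006, 2.863]
force: [-0.1, -0.7, -2.8]
width: 37.7
q [-0.69  0.71  0.22  1.71 -0.2   0.75  0.91] [[0.216, 0.071, 1.164], [0.007, 0.054, -0.069]]
clock: 32.92
eef_pos: [539.6, 304.3, 135.4]
tool_rot: [3.14, 0.007, 2.862]
force: [0.3, 0.0, -2.9]
width: 37.9
q [-0.69  0.71  0.22  1.71 -0.2   0.75  0.91] [[0.25, 0.081, 1.177], [0.011, 0.064, -0.08]]
```

```bash
python3 -m crank '[[[0.23,0.08,0,0,0.05,-0.07],[0,0,0.5,0,0,0],[0,0,0.6,0,0,0],[0,0,0.3,0,0,0],[0,0,0,0,0,0],[0,0,0,0,0,0]]]';python3 d.py 533.3 308.7 66
```

```text
clock: 33.42
eef_pos: [532.3, 309.6, 93.3]
tool_rot: [3.139, 0.0, 2.87]
force: [0.4, 0.4, -2.0]
width: 37.8
q [-0.69  0.76  0.19  1.74 -0.22  0.66  0.92] [[-0.039, -0.023, 0.911], [0.026, 0.0, -0.001]]
```

```bash
python3 -m crank '[[[-0.04,-0.02,0.4,0.03,0,0],[0,0,0.4,0,0,0],[0,0,0.1,0,0,0],[0,0,0,0,0,0],[0,0,0,0,0,0]]]';python3 d.py 533.3 308.7 63.5
```

```text
clock: 33.83
eef_pos: [534.0, 309.3, 65.0]
tool_rot: [3.141, 0.001, 2.871]
force: [0.1, -0.2, -1.6]
width: 38.1
q [-0.68  0.8   0.18  1.75 -0.23  0.61  0.93] [[0.018, -0.027, 0.049], [0.007, 0.01, 0.003]]
```

```bash
python3 wt.py
```

```text
(array([   9,    3,    0,    0,    0,    2, 1238,  202,   13,  558, 3500,
        287,  274,  235,  225,  136,  327]), array([-60, -56, -52, -48, -44, -40, -36, -32, -28, -24, -20, -16, -12,
        -8,  -4,   0,   4,   8]))
831 [ -1.    1.  -34.6] [ -9.3  -6.7 -36.1] [  7.    8.7 -34. ]
3630 [  3.3   0.3 -19.3] [-20.3 -17.  -23.1] [ 18.7  17.  -18. ]
```

```bash
python3 -m crank '[[[0.02,-0.02,0.06,0,0,0],[0,0,0,0,0,0],[0,0,0,0,0,0]]]';python3 -m crank '[[[0,0,0,0,0,0],[0,0,0,0,0,0],[0,0,0,0,0,0],[0,0,0,0,0,0]]]' -0.4; python3 -m crank '[[[0,0,-0.3,0,0,0],[0,0,-0.5,0,0,0],[0,0,-0.7,0,0,0],[0,0,-0.8,0,0,0],[0,0,-0.8,0,0,0],[0,0,-0.8,0,0,0],[0,0,-0.4,0,0,0],[0,0,0,0,0,0]]]';python3 d.py 500 -223 190
```

```text
clock: 34.13
eef_pos: [533.9, 309.2, 64.0]
tool_rot: [3.14, 0.002, 2.871]
force: [1.1, -0.0, -1.6]
width: 37.9
clock: 34.47
eef_pos: [535.3, 309.9, 65.8]
tool_rot: [3.137, 0.005, 2.871]
force: [0.8, -0.0, -0.3]
width: 59.7
clock: 35.13
eef_pos: [534.7, 309.1, 204.9]
tool_rot: [3.136, 0.006, 2.87]
force: [-0.1, 0.3, -0.2]
width: 59.5
q [-0.72  0.62  0.24  1.65 -0.18  0.88  0.89] [[-3.641, -17.398, 0.422], [0.052, 0.054, -0.006]]
```

```bash
python3 -m crank '[[[-0.2,-0.95,0,0,0,0],[-0.2,-0.95,0,0,0,0],[-0.2,-0.95,0,0,0,0],[-0.2,-0.95,0,0,0,0],[-0.2,-0.95,0,0,0,0],[-0.2,-0.95,0,0,0,0],[-0.2,-0.95,0,0,0,0],[-0.2,-0.8,0,0,0,0],[-0.2,-0.3,0,0,0,0],[0,0,0,0,0,0]]]'; cat > chk.py <<'E'
from h import *
import sys
p=ctrl.get_image("top")
X,h=cloud(p)
def comp(m,z,mn=15):
    n,lab,st,cen=cv2.connectedComponentsWithStats(m.astype(np.uint8))
    for i in range(1,n):
        if st[i,4]>mn:
            v,u=np.nonzero(lab==i);hh=np.median(h[min(int(cen[i][1])+7,419),int(cen[i][0])-1:int(cen[i][0])+2,0]);print(cen[i].round(0),st[i,4],"pos",onz(p,u,v,z).mean(0).round(1),"z",np.median(X[lab==i][:,2]).round(1),"hue below",hh)
print("mat");comp((X[...,2]>98)&(X[...,2]<125)&(X[...,1]<-150),107)
print("plate");comp((X[...,2]>98)&(X[...,2]<125)&(abs(X[...,1])<120),112)
near=np.hypot(X[...,0]-534.5,X[...,1]-309.4)<45
print("knob");comp(near&(X[...,2]>92),98,8); print("disc");comp(near&(X[...,2]>75)&(X[...,2]<92),82)
if len(sys.argv)>1: cv2.imwrite(sys.argv[1],cv2.resize(p["color"][140:280,80:480,::-1],None,fx=2,fy=2,interpolation=cv2.INTER_CUBIC))
E
python3 chk.py pics/v7.png; python3 d.py 500 -223 190
```

```text
clock: 35.97
eef_pos: [522.3, 64.2, 201.9]
tool_rot: [3.132, 0.005, 2.876]
force: [-0.1, -1.0, 0.2]
width: 59.6
mat
[462. 208.] 94 pos [ 523.1 -369.2  107. ] z 105.6 hue below 69.0
[426. 212.] 92 pos [ 515.  -293.7  107. ] z 106.1 hue below 108.0
[391. 220.] 93 pos [ 499.2 -220.5  107. ] z 105.9 hue below 10.0
plate
knob
[134. 203.] 52 pos [534.9 307.8  98. ] z 97.2 hue below 47.0
disc
[137. 205.] 233 pos [534.4 306.7  82. ] z 82.4 hue below 38.0
q [-0.33  0.5   0.22  1.91 -0.17  0.75  1.3 ] [[-1.806, -9.472, 0.309], [0.094, 0.044, 0.064]]
```

View pics/v7.png

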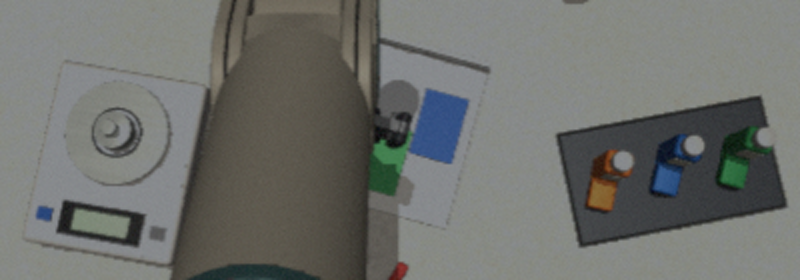

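```bash
python3 -m crank '[[[-0.2,-0.95,0,0,0,0],[-0.2,-0.95,0,0,0,0],[-0.2,-0.95,0,0,0,0],[-0.2,-0.95,0,0,0,0],[-0.2,-0.95,0,0,0,0],[-0.2,-0.95,0,0,0,0],[-0.2,-0.95,0,0,0,0],[-0.2,-0.95,0,0,0,0],[-0.2,-0.7,0,0,0,0],[0,-0.3,0,0,0,0],[0,0,0,0,0,0],[0,0,0,0,0,0]]]'; python3 d.py 500.7 -223 150
```

```text
clock: 37.02
eef_pos: [520.1, -178.3, 193.9]
tool_rot: [3.116, 0.003, 2.917]
force: [-1.3, -0.3, -0.9]
width: 59.8
q [ 0.17  0.54  0.19  1.84 -0.18  0.77  1.81] [[0.304, -1.635, 1.419], [0.249, 0.021, 0.448]]
```

```bash
python3 -m crank '[[[0.2,-0.7,0.2,0.2,0,0.4],[0.1,-0.6,0.2,0,0,0],[0,-0.2,0.1,0,0,0],[0,0,0,0,0,0],[0,0,0,0,0,0],[0,0,0,0,0,0]]]'; python3 d.py 500.7 -223 110
```

```text
clock: 37.52
eef_pos: [501.9, -209.6, 176.4]
tool_rot: [3.132, -0.0, 2.885]
force: [1.0, -0.2, 0.2]
width: 60.0
q [ 0.22  0.56  0.2   1.88 -0.17  0.73  1.83] [[-0.074, -0.462, 2.209], [0.088, -0.003, 0.136]]
```

```bash
python3 -m crank '[[[-0.07,-0.46,0.1,0.09,0,0.13],[0,0,0,0,0,0],[0,0,0.6,0,0,0],[0,0,0.5,0,0,0],[0,0,0.2,0,0,0],[0,0,0,0,0,0],[0,0,0,0,0,0]]]'; python3 d.py 500.7 -223 61
```

```text
clock: 38.1
eef_pos: [503.9, -223.2, 134.4]
tool_rot: [-3.141, 0.005, 2.873]
force: [-0.5, 0.2, 0.7]
width: 59.8
q [ 0.24  0.62  0.19  1.9  -0.19  0.63  1.85] [[0.115, -0.02, 2.445], [-0.007, 0.045, 0.021]]
```

```bash
python3 -m crank '[[[0.11,-0.02,0.4,0,0.04,0.02],[0,0,0.5,0,0,0],[0,0,0.5,0,0,0],[0,0,0.5,0,0,0],[0,0,0,0,0,0],[0,0,0,0,0,0]]]'; python3 d.py 500.7 -223 61
```

```text
clock: 38.6
eef_pos: [502.4, -223.9, 76.6]
tool_rot: [-3.14, 0.006, 2.87]
force: [0.5, -0.2, 0.1]
width: 60.0
q [ 0.27  0.71  0.16  1.94 -0.21  0.5   1.87] [[0.064, 0.014, 0.52], [-0.014, 0.057, -0.003]]
```

```bash
python3 -m crank '[[[0.06,0.01,0.3,0,0.05,0],[0,0,0.2,0,0,0],[0,0,0,0,0,0],[0,0,0,0,0,0]]]'; python3 -m crank '[[[0,0,0,0,0,0],[0,0,0,0,0,0],[0,0,0,0,0,0],[0,0,0,0,0,0],[0,0,0,0,0,0],[0,0,0,0,0,0]]]' 1;  python3 -m crank '[[[0,0,-0.3,0,0,0],[0,0,-0.6,0,0,0],[0,0,-0.7,0,0,0],[0,0,-0.7,0,0,0],[0,0,-0.7,0,0,0],[0,0,-0.7,0,0,0],[0,0,-0.7,0,0,0],[0,0,-0.5,0,0,0],[0,0,0,0,0,0]]]';python3 d.py 593.5 59 210
```

```text
clock: 38.93
eef_pos: [501.6, -223.6, 62.0]
tool_rot: [-3.14, 0.003, 2.87]
force: [-1.5, 0.3, -0.3]
width: 59.3
clock: 39.43
eef_pos: [502.7, -224.2, 63.6]
tool_rot: [-3.139, 0.006, 2.87]
force: [-0.2, -0.7, -0.3]
width: 29.3
clock: 40.18
eef_pos: [499.9, -223.0, 220.4]
tool_rot: [-3.14, 0.003, 2.869]
force: [0.5, -0.1, -0.9]
width: 29.0
q [ 0.21  0.5   0.23  1.83 -0.15  0.83  1.82] [[-0.474, 9.893, 0.334], [-0.015, 0.026, -0.014]]
```

```bash
python3 -m crank '[[[-0.05,0.4,0,0,0,0],[-0.05,0.8,0,0,0,0],[-0.05,0.95,0,0,0,0],[-0.05,0.95,0,0,0,0],[-0.05,0.95,0,0,0,0],[-0.05,0.95,0,0,0,0],[-0.05,0.95,0,0,0,0],[-0.05,0.95,0,0,0,0],[-0.05,0.95,0,0,0,0],[0,0.8,0,0,0,0],[0,0.4,0,0,0,0],[0,0,0,0,0,0]]]'; python3 -m crank '[[[0,0,0,0,0,0],[0,0,0,0,0,0]]]'; python3 d.py 594.8 58.6 150
```

```text
clock: 41.18
eef_pos: [583.3, 57.2, 209.3]
tool_rot: [-3.139, -0.015, 2.869]
force: [-0.3, -0.3, -0.2]
width: 29.3
clock: 41.35
eef_pos: [581.8, 56.9, 207.8]
tool_rot: [-3.137, -0.018, 2.87]
force: [0.2, -0.8, 0.1]
width: 28.8
q [-0.29  0.58  0.23  1.72 -0.16  0.88  1.31] [[-0.437, 0.181, 1.918], [-0.045, -0.169, -0.008]]
```

```bash
python3 -m crank '[[[-0.43,0.18,0,-0.04,-0.17,0],[0,0,0,0,0,0],[0,0,0.5,0,0,0],[0,0,0.5,0,0,0],[0,0,0.4,0,0,0],[0,0,0,0,0,0],[0,0,0,0,0,0]]]'; python3 d.py 594.8 58.6 100
```

```text
clock: 41.93
eef_pos: [598.7, 45.8, 166.0]
tool_rot: [-3.138, 0.008, 2.853]
force: [0.8, 0.2, -1.4]
width: 29.1
q [-0.27  0.64  0.22  1.74 -0.18  0.78  1.32] [[0.262, 0.38, 2.197], [-0.04, 0.073, -0.168]]
```

```bash
python3 -m crank '[[[0.26,0.38,0,-0.04,0.07,-0.17],[0,0,0,0,0,0],[0,0,0.5,0,0,0],[0,0,0.5,0,0,0],[0,0,0.4,0,0,0],[0,0,0,0,0,0],[0,0,0,0,0,0]]]'; python3 d.py 594.8 58.6 69
```

```text
clock: 42.52
eef_pos: [598.2, 60.7, 128.9]
tool_rot: [3.136, 0.009, 2.873]
force: [-0.1, -0.6, -0.2]
width: 29.1
q [-0.27  0.69  0.19  1.77 -0.2   0.69  1.33] [[0.107, -0.109, 1.996], [0.051, 0.088, 0.02]]
```

```bash
python3 -m crank '[[[0.1,-0.1,0.3,0.05,0.09,0.02],[0,0,0.4,0,0,0],[0,0,0.5,0,0,0],[0,0,0.3,0,0,0],[0,0,0,0,0,0],[0,0,0,0,0,0]]]'; python3 d.py 594.8 58.6 69
```

```text
clock: 43.02
eef_pos: [596.5, 59.1, 83.5]
tool_rot: [3.14, 0.004, 2.871]
force: [-0.1, -1.1, -0.2]
width: 29.1
q [-0.25  0.75  0.18  1.79 -0.21  0.61  1.35] [[0.052, -0.033, 0.484], [0.018, 0.038, 0.007]]
```

```bash
python3 -m crank '[[[0.05,-0.03,0.3,0.02,0.04,0],[0,0,0.17,0,0,0],[0,0,0,0,0,0],[0,0,0,0,0,0]]]'; python3 d.py 594.8 58.6 68
```

```text
clock: 43.35
eef_pos: [595.4, 58.6, 68.8]
tool_rot: [3.141, 0.001, 2.871]
force: [-0.6, -0.3, -0.9]
width: 29.0
q [-0.25  0.78  0.17  1.8  -0.21  0.58  1.35] [[0.021, -0.005, 0.028], [0.001, 0.007, 0.005]]
```

```bash
python3 -m crank '[[[0.02,0,0.05,0,0,0],[0,0,0,0,0,0],[0,0,0,0,0,0]]]'; python3 -m crank '[[[0,0,0,0,0,0],[0,0,0,0,0,0],[0,0,0,0,0,0],[0,0,0,0,0,0]]]' -0.4; python3 -m crank '[[[0,0,-0.4,0,0,0],[0,0,-0.7,0,0,0],[0,0,-0.8,0,0,0],[0,0,-0.8,0,0,0],[0,0,-0.8,0,0,0],[0,0,-0.8,0,0,0],[0,0,0,0,0,0],[0,0,0,0,0,0]]]'; python3 d.py 514.7 -296 200
```

```text
clock: 43.6
eef_pos: [595.9, 58.7, 68.5]
tool_rot: [3.141, 0.003, 2.871]
force: [-0.3, 0.0, -0.7]
width: 28.9
clock: 43.93
eef_pos: [596.5, 58.9, 69.2]
tool_rot: [3.14, 0.004, 2.871]
force: [-0.0, -0.3, -0.1]
width: 59.7
clock: 44.6
eef_pos: [595.1, 58.5, 208.7]
tool_rot: [3.14, 0.004, 2.87]
force: [-0.2, 0.7, -1.2]
width: 59.8
q [-0.29  0.59  0.23  1.7  -0.17  0.87  1.31] [[-0.581, -12.102, 0.271], [0.016, 0.039, -0.002]]
```

```bash
python3 -m crank '[[[-0.05,-0.95,0,0,0,0],[-0.05,-0.95,0,0,0,0],[-0.05,-0.95,0,0,0,0],[-0.05,-0.95,0,0,0,0],[-0.05,-0.95,0,0,0,0],[-0.05,-0.95,0,0,0,0],[-0.05,-0.95,0,0,0,0],[-0.05,-0.95,0,0,0,0],[-0.05,-0.95,0,0,0,0],[-0.05,-0.95,0,0,0,0],[-0.05,-0.95,0,0,0,0],[0,-0.7,0,0,0,0]]]';python3 -m crank '[[[0,-0.2,0,0,0,0],[0,0,0,0,0,0],[0,0,0,0,0,0]]]'; python3 chk.py; python3 d.py 514.7 -296 150
```

```text
clock: 45.6
eef_pos: [517.9, -272.0, 202.5]
tool_rot: [3.133, -0.005, 2.886]
force: [0.2, -0.2, 0.2]
width: 59.8
clock: 45.85
eef_pos: [512.5, -283.2, 201.1]
tool_rot: [3.136, -0.009, 2.876]
force: [0.0, 0.1, -0.5]
width: 59.9
mat
[426. 212.] 91 pos [ 515.  -293.9  107. ] z 106.3 hue below 108.0
plate
[254. 175.] 94 pos [591.8  60.6 112. ] z 111.6 hue below 9.0
knob
[134. 203.] 52 pos [534.9 308.   98. ] z 97.7 hue below 36.0
disc
[137. 205.] 236 pos [534.3 306.7  82. ] z 82.3 hue below 41.0
q [ 0.32  0.58  0.21  1.73 -0.16  0.85  1.91] [[-0.194, -0.424, 1.699], [0.058, -0.084, 0.065]]
```

```bash
python3 -m crank '[[[-0.19,-0.42,0,0.06,-0.08,0.06],[0,0,0,0,0,0],[0,0,0.6,0,0,0],[0,0,0.6,0,0,0],[0,0,0.2,0,0,0],[0,0,0,0,0,0],[0,0,0,0,0,0]]]'; python3 d.py 514.7 -296 110
```

```text
clock: 46.48
eef_pos: [520.9, -289.1, 158.7]
tool_rot: [3.139, 0.004, 2.883]
force: [-0.3, 0.4, 0.9]
width: 59.3
q [ 0.34  0.64  0.19  1.75 -0.17  0.76  1.94] [[0.148, -0.279, 1.622], [0.03, 0.036, 0.121]]
```

```bash
python3 -m crank '[[[0.15,-0.28,0,0.03,0.04,0.12],[0,0,0,0,0,0],[0,0,0.6,0,0,0],[0,0,0.6,0,0,0],[0,0,0.2,0,0,0],[0,0,0,0,0,0],[0,0,0,0,0,0]]]'; python3 d.py 514.7 -296 58
```

```text
clock: 47.07
eef_pos: [516.9, -299.5, 121.4]
tool_rot: [-3.139, 0.009, 2.869]
force: [-0.3, -0.4, 0.7]
width: 59.7
q [ 0.36  0.69  0.18  1.78 -0.19  0.67  1.95] [[0.121, 0.098, 2.111], [-0.029, 0.084, -0.018]]
```

```bash
python3 -m crank '[[[0.12,0.1,0.3,-0.03,0.08,-0.02],[0,0,0.5,0,0,0],[0,0,0.5,0,0,0],[0,0,0.4,0,0,0],[0,0,0,0,0,0],[0,0,0,0,0,0]]]'; python3 d.py 514.7 -296 58
```

```text
clock: 47.57
eef_pos: [516.7, -296.4, 71.6]
tool_rot: [-3.141, 0.006, 2.871]
force: [0.3, -0.7, -0.4]
width: 59.8
q [ 0.37  0.77  0.16  1.81 -0.21  0.58  1.96] [[0.071, -0.005, 0.453], [-0.006, 0.059, 0.006]]
```

```bash
python3 -m crank '[[[0.08,0,0.3,0,0.06,0],[0,0,0.14,0,0,0],[0,0,0,0,0,0],[0,0,0,0,0,0]]]'; python3 -m crank '[[[0.03,0,0,0,0,0],[0,0,0,0,0,0],[0,0,0,0,0,0],[0,0,0,0,0,0],[0,0,0,0,0,0],[0,0,0,0,0,0]]]' 1;  python3 -m crank '[[[0,0,-0.3,0,0,0],[0,0,-0.6,0,0,0],[0,0,-0.7,0,0,0],[0,0,-0.7,0,0,0],[0,0,-0.7,0,0,0],[0,0,-0.7,0,0,0],[0,0,-0.7,0,0,0],[0,0,-0.5,0,0,0],[0,0,0,0,0,0]]]';python3 d.py 565 -40.7 210
```

```text
clock: 47.9
eef_pos: [515.1, -296.1, 58.6]
tool_rot: [-3.141, 0.001, 2.871]
force: [-0.3, 0.2, -0.1]
width: 59.4
clock: 48.4
eef_pos: [515.2, -296.5, 60.2]
tool_rot: [-3.14, 0.004, 2.871]
force: [0.1, 1.1, -0.5]
width: 28.8
clock: 49.15
eef_pos: [512.9, -295.5, 216.8]
tool_rot: [-3.141, 0.001, 2.87]
force: [0.5, -1.5, 0.4]
width: 29.4
q [ 0.33  0.57  0.22  1.71 -0.15  0.88  1.92] [[0.601, 8.648, 0.219], [-0.009, 0.008, -0.002]]
```

```bash
python3 -m crank '[[[0,0.4,0,0,0,0],[0,0.8,0,0,0,0],[0,0.95,0,0,0,0],[0,0.95,0,0,0,0],[0,0.95,0,0,0,0],[0,0.95,0,0,0,0],[0,0.95,0,0,0,0],[0,0.95,0,0,0,0],[0,0.7,0,0,0,0],[0,0.4,0,0,0,0],[0,0,0,0,0,0],[0,0,0,0,0,0]]]'; python3 d.py 565 -40.7 150
```

```text
clock: 50.15
eef_pos: [572.1, -41.7, 204.5]
tool_rot: [-3.142, -0.02, 2.873]
force: [0.0, 0.2, -0.3]
width: 29.0
q [-0.12  0.57  0.22  1.75 -0.16  0.86  1.48] [[0.201, -0.031, 1.822], [-0.001, -0.188, 0.019]]
```

```bash
python3 -m crank '[[[0.2,-0.03,0,0,-0.18,0.02],[0,0,0,0,0,0],[0,0,0.5,0,0,0],[0,0,0.5,0,0,0],[0,0,0.4,0,0,0],[0,0,0,0,0,0],[0,0,0,0,0,0]]]'; python3 d.py 565 -40.7 110
```

```text
clock: 50.73
eef_pos: [563.2, -48.3, 159.5]
tool_rot: [-3.137, -0.004, 2.861]
force: [1.0, -0.2, 0.3]
width: 29.0
q [-0.1   0.61  0.21  1.83 -0.18  0.72  1.49] [[0.007, 0.267, 1.648], [-0.045, -0.038, -0.09]]
```

```bash
python3 -m crank '[[[0,0.27,0,-0.04,-0.04,-0.09],[0,0,0,0,0,0],[0,0,0.6,0,0,0],[0,0,0.5,0,0,0],[0,0,0.2,0,0,0],[0,0,0,0,0,0],[0,0,0,0,0,0]]]'; python3 d.py 565 -40.7 67
```

```text
clock: 51.32
eef_pos: [569.7, -41.4, 124.1]
tool_rot: [3.14, 0.009, 2.87]
force: [0.7, -0.2, -0.5]
width: 29.1
q [-0.1   0.66  0.19  1.85 -0.19  0.64  1.51] [[0.177, -0.022, 1.902], [0.017, 0.089, -0.009]]
```

```bash
python3 -m crank '[[[0.17,-0.02,0.3,0.02,0.09,0],[0,0,0.5,0,0,0],[0,0,0.5,0,0,0],[0,0,0.2,0,0,0],[0,0,0,0,0,0],[0,0,0,0,0,0]]]'; python3 d.py 565 -40.7 65.5
```

```text
clock: 51.82
eef_pos: [566.5, -40.4, 80.3]
tool_rot: [3.141, 0.004, 2.87]
force: [0.6, 0.5, 0.2]
width: 28.7
q [-0.08  0.73  0.17  1.88 -0.21  0.55  1.52] [[0.049, -0.023, 0.494], [0.01, 0.042, -0.004]]
```

```bash
python3 -m crank '[[[0.05,-0.02,0.3,0.01,0.04,0],[0,0,0.17,0,0,0],[0,0,0,0,0,0],[0,0,0,0,0,0]]]'; python3 d.py 565 -40.7 65
```

```text
clock: 52.15
eef_pos: [566.1, -40.7, 66.7]
tool_rot: [3.141, 0.003, 2.87]
force: [-0.1, 0.7, -0.2]
width: 29.4
q [-0.08  0.75  0.16  1.89 -0.22  0.52  1.53] [[0.034, -0.008, 0.055], [0.005, 0.025, -0.004]]
```

```bash
python3 -m crank '[[[0.03,0,0.06,0,0.02,0],[0,0,0,0,0,0],[0,0,0,0,0,0]]]'; python3 -m crank '[[[0,0,0,0,0,0],[0,0,0,0,0,0],[0,0,0,0,0,0],[0,0,0,0,0,0]]]' -0.4; python3 -m crank '[[[0,0,-0.4,0,0,0],[0,0,-0.7,0,0,0],[0,0,-0.8,0,0,0],[0,0,-0.8,0,0,0],[0,0,-0.8,0,0,0],[0,0,-0.8,0,0,0],[0,0,0,0,0,0],[0,0,0,0,0,0]]]'; python3 d.py 525.3 -372 200
```

```text
clock: 52.4
eef_pos: [565.4, -40.6, 65.1]
tool_rot: [3.141, 0.001, 2.87]
force: [-0.2, -0.5, 0.0]
width: 29.2
clock: 52.73
eef_pos: [566.1, -40.6, 65.8]
tool_rot: [3.141, 0.003, 2.87]
force: [0.2, -0.2, -0.4]
width: 60.1
clock: 53.4
eef_pos: [565.1, -41.0, 205.9]
tool_rot: [3.14, 0.003, 2.869]
force: [-1.4, 0.1, -0.8]
width: 59.9
q [-0.13  0.55  0.23  1.79 -0.16  0.82  1.48] [[-1.688, -10.985, 0.188], [0.013, 0.03, -0.013]]
```

```bash
python3 -m crank '[[[-0.15,-0.95,0,0,0,0],[-0.15,-0.95,0,0,0,0],[-0.15,-0.95,0,0,0,0],[-0.15,-0.95,0,0,0,0],[-0.15,-0.95,0,0,0,0],[-0.15,-0.95,0,0,0,0],[-0.15,-0.95,0,0,0,0],[-0.15,-0.95,0,0,0,0],[-0.15,-0.95,0,0,0,0],[-0.15,-0.95,0,0,0,0],[-0.1,-0.6,0,0,0,0],[0,-0.2,0,0,0,0]]]';python3 -m crank '[[[0,0,0,0,0,0],[0,0,0,0,0,0],[0,0,0,0,0,0]]]'; python3 chk.py; python3 d.py 525.3 -372 150
```

```text
clock: 54.4
eef_pos: [524.9, -358.2, 199.8]
tool_rot: [3.135, -0.007, 2.88]
force: [-0.4, 0.3, -0.3]
width: 60.0
clock: 54.65
eef_pos: [523.0, -357.8, 198.1]
tool_rot: [3.133, -0.011, 2.877]
force: [0.3, 1.0, 0.5]
width: 59.9
mat
[462. 208.] 96 pos [ 523.1 -368.9  107. ] z 105.6 hue below 69.0
plate
[253. 175.] 92 pos [592.   60.7 112. ] z 111.0 hue below 11.0
[302. 188.] 95 pos [565.1 -39.  112. ] z 111.1 hue below 107.0
knob
[134. 203.] 51 pos [535.2 308.1  98. ] z 97.8 hue below 40.0
disc
[137. 205.] 235 pos [534.4 306.7  82. ] z 82.0 hue below 45.0
q [ 0.43  0.65  0.21  1.59 -0.16  0.93  2.01] [[-0.211, -0.476, 1.598], [0.083, -0.104, 0.068]]
```

Blue is good. Now green.

```bash
python3 -m crank '[[[-0.21,-0.47,0,0.08,-0.1,0.07],[0,0,0,0,0,0],[0,0,0.6,0,0,0],[0,0,0.6,0,0,0],[0,0,0.2,0,0,0],[0,0,0,0,0,0],[0,0,0,0,0,0]]]'; python3 d.py 525.3 -372 110
```

```text
clock: 55.28
eef_pos: [530.9, -368.5, 156.7]
tool_rot: [3.14, 0.005, 2.879]
force: [0.1, -0.0, 0.1]
width: 59.6
q [ 0.45  0.71  0.19  1.61 -0.17  0.83  2.02] [[0.158, -0.162, 1.554], [0.011, 0.05, 0.078]]
```

```bash
python3 -m crank '[[[0.16,-0.16,0,0.01,0.05,0.08],[0,0,0,0,0,0],[0,0,0.6,0,0,0],[0,0,0.6,0,0,0],[0,0,0.2,0,0,0],[0,0,0,0,0,0],[0,0,0,0,0,0]]]'; python3 d.py 525.3 -372 58
```

```text
clock: 55.87
eef_pos: [527.3, -375.3, 119.8]
tool_rot: [-3.138, 0.009, 2.869]
force: [-0.3, -0.0, 0.2]
width: 59.6
q [ 0.47  0.76  0.19  1.64 -0.19  0.76  2.03] [[0.111, 0.096, 2.06], [-0.036, 0.086, -0.018]]
```

```bash
python3 -m crank '[[[0.11,0.09,0.3,-0.03,0.08,-0.02],[0,0,0.5,0,0,0],[0,0,0.5,0,0,0],[0,0,0.4,0,0,0],[0,0,0,0,0,0],[0,0,0,0,0,0]]]'; python3 d.py 525.3 -372 58
```

```text
clock: 56.37
eef_pos: [527.2, -373.1, 70.4]
tool_rot: [-3.139, 0.006, 2.871]
force: [0.5, 0.0, -0.2]
width: 59.8
q [ 0.47  0.82  0.17  1.66 -0.2   0.67  2.04] [[0.074, 0.018, 0.414], [-0.021, 0.061, 0.007]]
```

```bash
python3 -m crank '[[[0.08,0.02,0.3,0,0.06,0],[0,0,0.12,0,0,0],[0,0,0,0,0,0],[0,0,0,0,0,0]]]'; python3 -m crank '[[[0.02,0,0,0,0,0],[0,0,0,0,0,0],[0,0,0,0,0,0],[0,0,0,0,0,0],[0,0,0,0,0,0],[0,0,0,0,0,0]]]' 1;  python3 -m crank '[[[0,0,-0.3,0,0,0],[0,0,-0.6,0,0,0],[0,0,-0.7,0,0,0],[0,0,-0.7,0,0,0],[0,0,-0.7,0,0,0],[0,0,-0.7,0,0,0],[0,0,-0.7,0,0,0],[0,0,-0.5,0,0,0],[0,0,0,0,0,0]]]';python3 d.py 530.5 23.3 210
```

```text
clock: 56.7
eef_pos: [525.8, -372.3, 58.3]
tool_rot: [-3.139, 0.001, 2.872]
force: [0.1, -0.1, 0.5]
width: 59.8
clock: 57.2
eef_pos: [526.0, -372.8, 59.8]
tool_rot: [-3.138, 0.004, 2.872]
force: [0.8, 0.9, -1.2]
width: 28.9
clock: 57.95
eef_pos: [524.1, -371.5, 216.5]
tool_rot: [-3.139, 0.001, 2.871]
force: [0.6, -0.8, -0.0]
width: 29.2
q [ 0.44  0.64  0.22  1.56 -0.16  0.95  2.01] [[3.316, 12.738, 0.176], [-0.028, 0.011, 0.001]]
```

```bash
python3 -m crank '[[[0.1,0.4,0,0,0,0],[0.2,0.8,0,0,0,0],[0.25,0.95,0,0,0,0],[0.25,0.95,0,0,0,0],[0.25,0.95,0,0,0,0],[0.25,0.95,0,0,0,0],[0.25,0.95,0,0,0,0],[0.25,0.95,0,0,0,0],[0.25,0.95,0,0,0,0],[0.25,0.95,0,0,0,0],[0.25,0.95,0,0,0,0],[0.25,0.95,0,0,0,0]]]';python3 -m crank '[[[0.2,0.7,0,0,0,0],[0.1,0.3,0,0,0,0],[0,0,0,0,0,0],[0,0,0,0,0,0]]]'; python3 d.py 530.3 23.3 150
```

```text
clock: 58.95
eef_pos: [517.5, -22.0, 204.6]
tool_rot: [-3.135, -0.018, 2.861]
force: [0.5, 0.2, -1.1]
width: 29.1
clock: 59.28
eef_pos: [511.7, 22.0, 200.8]
tool_rot: [-3.137, -0.028, 2.876]
force: [-0.3, -0.3, -0.0]
width: 29.0
q [-0.25  0.5   0.22  1.91 -0.15  0.78  1.37] [[-0.635, 0.212, 1.674], [-0.044, -0.269, 0.05]]
```

```bash
python3 -m crank '[[[-0.63,0.2,0,-0.04,-0.26,0.05],[0,0,0,0,0,0],[0,0,0.5,0,0,0],[0,0,0.5,0,0,0],[0,0,0.3,0,0,0],[0,0,0,0,0,0],[0,0,0,0,0,0]]]'; python3 d.py 530.3 23.3 110
```

```text
clock: 59.87
eef_pos: [535.3, 11.1, 159.8]
tool_rot: [-3.137, 0.006, 2.855]
force: [0.5, 0.2, 0.2]
width: 29.2
q [-0.22  0.57  0.21  1.92 -0.17  0.67  1.38] [[0.284, 0.35, 1.657], [-0.046, 0.058, -0.152]]
```

```bash
python3 -m crank '[[[0.28,0.35,0,-0.04,0.06,-0.15],[0,0,0,0,0,0],[0,0,0.5,0,0,0],[0,0,0.4,0,0,0],[0,0,0.2,0,0,0],[0,0,0,0,0,0],[0,0,0,0,0,0]]]'; python3 d.py 530.3 23.3 66
```

```text
clock: 60.45
eef_pos: [532.4, 25.4, 129.8]
tool_rot: [3.138, 0.006, 2.873]
force: [-0.4, 0.2, 0.7]
width: 29.2
q [-0.22  0.61  0.18  1.95 -0.19  0.59  1.39] [[0.061, -0.093, 2.126], [0.031, 0.055, 0.019]]
```

```bash
python3 -m crank '[[[0.06,-0.09,0.3,0.03,0.06,0.02],[0,0,0.4,0,0,0],[0,0,0.5,0,0,0],[0,0,0.4,0,0,0],[0,0,0,0,0,0],[0,0,0,0,0,0]]]'; python3 d.py 530.3 23.3 65
```

```text
clock: 60.95
eef_pos: [532.2, 23.0, 82.0]
tool_rot: [3.14, 0.004, 2.87]
force: [0.8, -0.5, -0.2]
width: 29.2
q [-0.2   0.69  0.16  1.98 -0.21  0.48  1.41] [[0.066, -0.007, 0.567], [0.014, 0.042, -0.001]]
```

```bash
python3 -m crank '[[[0.07,0,0.3,0,0.04,0],[0,0,0.22,0,0,0],[0,0,0,0,0,0],[0,0,0,0,0,0]]]'; python3 d.py 530.3 23.3 64.5
```

```text
clock: 61.28
eef_pos: [531.1, 23.4, 66.5]
tool_rot: [3.139, 0.002, 2.87]
force: [-0.3, 0.2, -0.2]
width: 29.4
q [-0.19  0.72  0.14  1.99 -0.22  0.45  1.42] [[0.026, -0.012, 0.067], [0.021, 0.021, -0.003]]
```

```bash
python3 -m crank '[[[0.02,0,0.07,0.02,0.02,0],[0,0,0,0,0,0],[0,0,0,0,0,0]]]'; python3 -m crank '[[[0,0,0,0,0,0],[0,0,0,0,0,0],[0,0,0,0,0,0],[0,0,0,0,0,0]]]' -0.4; python3 -m crank '[[[0,0,-0.4,0,0,0],[0,0,-0.7,0,0,0],[0,0,-0.8,0,0,0],[0,0,-0.8,0,0,0],[0,0,-0.8,0,0,0],[0,0,-0.8,0,0,0],[0,0,0,0,0,0],[0,0,0,0,0,0]]]'; python3 -m crank '[[[0,-0.8,-0.2,0,0,0],[0,-0.9,-0.2,0,0,0],[0,-0.9,-0.2,0,0,0],[0,-0.9,0,0,0,0],[0,-0.9,0,0,0,0],[0,-0.9,0,0,0,0],[0,-0.5,0,0,0,0],[0,0,0,0,0,0],[0,0,0,0,0,0]]]'; python3 chk.py pics/v8.png
```

```text
clock: 61.53
eef_pos: [530.9, 23.6, 64.7]
tool_rot: [3.141, 0.001, 2.87]
force: [0.1, -0.2, -0.8]
width: 28.9
clock: 61.87
eef_pos: [531.6, 23.8, 65.5]
tool_rot: [3.141, 0.002, 2.87]
force: [0.1, -0.4, -0.5]
width: 59.9
clock: 62.53
eef_pos: [530.3, 23.5, 199.8]
tool_rot: [3.142, -0.0, 2.87]
force: [-0.4, 1.5, -0.3]
width: 59.6
clock: 63.28
eef_pos: [479.3, -148.0, 212.0]
tool_rot: [3.141, -0.009, 2.875]
force: [-0.2, 0.8, 0.8]
width: 59.8
mat
plate
[253. 175.] 93 pos [591.9  60.7 112. ] z 111.5 hue below 11.0
[302. 188.] 93 pos [565.2 -39.  112. ] z 111.3 hue below 109.0
[270. 205.] 94 pos [529.1  26.2 112. ] z 110.8 hue below 65.0
knob
[134. 203.] 52 pos [534.8 308.   98. ] z 97.0 hue below 45.0
disc
[137. 205.] 240 pos [534.4 306.4  82. ] z 82.3 hue below 45.0
```

View pics/v8.png

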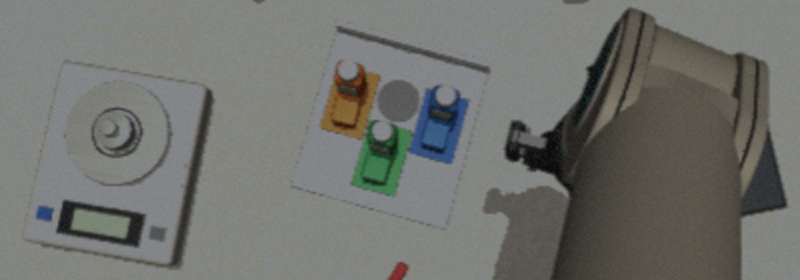

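```bash
python3 -c "
from cell import ctrl
print(ctrl.finish_job())"
```

```text
the job is handed in; nothing more can be done
None
```

The job is handed in at about 63 s of the 147 s allowed; no verdict was reported. I moved all three inhalers to the mat, set the weight in the ring on the balance pan, then put each inhaler back on the pad of its own colour.

**Last checks (top camera):**

| Item | Offset from its target |
|---|---|
| Orange inhaler | about 2 mm |
| Blue inhaler | about 2 mm |
| Green inhaler | about 3 mm |
| Weight | 1–3 mm from the pan centre |

- The picture and the measured heights show all four upright. They were released and the arm had drawn clear.
- I did not measure the inhalers' turn on the pads separately. They were gripped and set down with the tool lined up to the pads, and the picture agrees.

**Disagreements and trouble:**
- The top camera and the arm's own readings differ by 2–3 mm towards the sides. That is well inside the 12–13 mm tolerance.
- On the first descent to the orange inhaler the tool drifted about 22 mm sideways and may have brushed it. I lifted off and looked again: it was upright and at most 2 mm from where it had stood.
- The weight read 38 mm between the fingers instead of 40 mm, but it was held centred.

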